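Lock the engine into the rocket model's bayonet mount

ROBOT

A 6-joint arm with a two-finger parallel gripper is mounted at the origin on the work surface. World frame = base frame: x ahead of the robot, y to its left, z up, the work surface at z = 0. Lengths are in m, angles in rad, forces in N, time in s.
With the tool pointing down it reaches from about 0.275 to 0.725 m from the base axis. Payload 15.9 kg.
Tool frame: the origin (TCP) lies on the centre line of the jaws, within the pads' length; the fingertips stand arm.tip_extent ahead of it and the grasp point (between the pads) lies 8 mm behind it (arm.tip_extent is the distance from the TCP to the fingertips, in m); z points along the fingers, y is the direction in which the jaws open and shut (so a half turn about z gives the same grasp; the last joint's range is limited). The gripper opens to 85 mm and grips with 20 to 120 N. Pads are 22 mm wide; open, the fingers measure 114 mm over their backs; the gripper's body (76 mm by 85 mm) begins 54 mm behind the grasp point. The pads swing forward as they close: fully open they stand 13 mm farther back than shut.
Start: joints at [-1.326, 0.213, -0.034, 1.323, 0, 1.571], TCP at [0.121, -0.485, 0.203] pointing down, gripper open.
Joint ranges: [-2.98, 2.98], [-0.74, 1.72], [-1.14, 1.35], [-2.1, 2.04], [-1.57, 1.44], [-3.14, 3.14]. Speed limits (rad/s): [1.89, 1.89, 2.39, 2.57, 3.14, 3.14].

INTERFACE

Orientations are given as a unit quaternion [x, y, z, w].
In Python, from workcell import arm gives the robot as it stands.
- The arm moves only by the tool step_arm, never from a script. Its argument "increments" is a list of rows, each an object with "travel": the shift along the tool's x, y, z in mm, a list of three; "turn": the turn, a rotation vector about the tool's x, y, z in rad, a list of three; "grip": the closure in counts, from 0 (fully open) to 255 (shut). In form: [{"travel": [tx, ty, tz], "turn": [ax, ay, az], "grip": grip}, ...]. A call has exactly 5 rows; each row is the pose to reach, as a shift and turn from the pose commanded when the call began, along the tool's axes at that moment; what a row does not reach only later rows make up. A row lasts 1/8 s, in which the tool goes at most 62.5 mm and 10.7 degrees, less where a joint would pass 70% of its speed; a pose out of reach is approached as far as the arm can. A call with a gripper value outside its range is refused whole. The fingers move at their own pace and stop on an object; "squeeze" is the grip in N (left out, the last holds). Time passes only in rows, so rows that repeat a pose let the fingers close, or fill a call up. It gives the time, the measured TCP pose, the force and the opening at its end, in the units of the state.
- arm.get_obs(): the state, without advancing time (a new reading comes with each control period).
- arm.camera(name): name is "scene" or "top"; returns a dict with "image" (480x640x3 uint8, blue, green, red), "mtx" (3x3 intrinsics, pixels), "pose" (4x4, takes a point from camera to world coordinates). Camera axes: x right, y down, z forward; pixel columns grow to the right and rows downward; lengths in m; the calibration is good to about 2 mm. A picture is of the moment at which its call begins. There is no depth.
- arm.close_job(): hands the job in, once; it reports no verdict.
The state is a dict: "time": time; "joints": joint angles; "qvel": joint speeds; "joint_efforts": joint torques, N m; "ee_pos": TCP position; "orientation": TCP orientation; "ft_force": force on the tool from outside, world axes, zero at the start; "ft_torque": the same for the moment, N m; "opening": finger opening in m.
Only numpy, scipy, OpenCV 4.12 (cv2) and the standard library are available. Lean on these libraries where they do the work, as an engineer would, in place of code of your own. Each camera call takes 0.05 s, during which the arm holds its last target.

TASK

Fit the engine with the red block, bell up, into the bayonet collar on top of the upturned rocket stage: line its two lugs up with the two slots, push it down against the spring until its flange meets the collar, then twist it clockwise (seen from above) until its lugs have carried the lock ring inside all the way to its hard stop, and nip it up there with about 0.4 newton metres. It is a delicate model, so feel your way: never force the engine down or against the stop, leave the other things on the bench where they are, and let go of the engine once it is locked.

Things in the scene. Friction and masses are not known exactly. Their poses are not given: they have to be found in the camera images.
- engine: the engine to fit, standing upright on the bench, 86 mm tall, 0.1 to 0.2 kg. Origin at the centre of its underside, z up towards the bell. From below: round spigot 26 mm across (z 0 to 14.5 mm, foot chamfered 2 mm) carrying two lugs; round flange 38 mm across (z 14.5 to 18); red block; steel bell 29 mm across (z 62 to 86). A half turn about z makes no difference.
- block (a point): centre of the engine's red block, 40 mm above its underside: 38 mm along the engine's x, 32 mm along y, z 18 to 62 mm. Grip it across its flat sides that face +y and -y, 32 mm apart. A white stripe on each x end shows where the lugs are.
- lug (a point): middle of one of the engine's two lugs, which stick out along the engine's +x and -x at its foot: 38 mm over both, each 8 mm wide, z 0 to 6 mm.
- stage: the rocket stage, fixed upside down on a 150 x 150 x 22 mm plywood stand: a white cylinder 100 mm across with a green dome and, on top, an aluminium bayonet collar. Origin on the bench under its axis, z up. Pressing the engine on the stage with more than 45 N damages it.
- collar (a point): centre of the collar's flat top, 130 mm above the bench; collar about 57 mm across, axes as the stage. Bore 28 mm, two slots along +x and -x, 12 mm wide, reaching 21 mm from the axis, a red mark at the outer end of each. The lip is 6 mm thick; the lugs can turn below it once the engine's underside is over 12 mm below this point; at 14.5 mm the flange meets the rigid collar.
- plunger_rest (a point): centre of the top of the brass spring plunger at rest, in the bore 8 mm below the collar's top. It pushes the engine back up with 6 N, rising 0.5 N per mm. Let go unlocked, the engine is pushed up; turned (only clockwise seen from above is possible), its lugs are held up against the lip. Turning takes under 0.15 N m while held down clear of the lip, up to 0.3 if let up.
- lock_ring (a joint): lock ring hidden in the collar, carried clockwise by the lugs: 0 at first, 0.25 rad at its hard stop; stays. Its place differs each time and cannot be seen: the lugs meet it 0.35 to 1.0 rad from the slots and drag it (0.07 N m more) 0.25 rad on to the stop. Nip up there with 10 to 40 N of the lugs on it, about 0.2 to 0.7 N m; more breaks it.
- engine_blue: another engine of the same shape with a blue block and a round foot without lugs, to be left alone; origin at the centre of its underside
- engine_grey: another engine of the same shape with a grey block and a round foot without lugs, to be left alone; origin at the centre of its underside
- glue: white bottle with a blue cap, 48 mm across, 130 mm tall, origin under its centre; bystander
- paint_a: small paint jar with a red cap, 34 mm across, 42 mm tall, origin under its centre; bystander
- paint_b: small paint jar with a green cap, 34 mm across, 42 mm tall, origin under its centre; bystander
- interstage: white open ring-shaped part with a green inside, 84 mm across, 36 mm tall, origin under its centre; bystander
- screwdriver: screwdriver lying on the bench, 170 mm long, origin under its middle; bystander
Mind the look-alikes: they are no part of the job. Leave any pink look-alike of the stage alone.

How it is judged:
On the way, in this order (a step that is already met when the one before it is completed fails the run):
1. the engine is down in the collar with its lugs through the slots and below the lip (underside at least 12.5 mm below the collar's top) (horizontal distance between engine and stage below 0.003 m and z of engine in the frame of stage below 0.1175 m and angle between engine's own z axis and vertical below 0.08 rad), for 0.1 s.
2. the lugs have carried the lock ring to its hard stop and bear on it there with more than 10 N (horizontal distance between engine and stage below 0.003 m and z of engine in the frame of stage below 0.12 m and value of joint lock_ring above 0.22 rad and contact force between engine and lock_ring above 10 N), for 0.1 s.
At the end, for the whole second after the job is handed in: the red engine stands in the collar, upright within 0.08 rad, on the collar's axis within 3 mm, its underside 10 to 17 mm below the collar's top, its lugs turned at least 0.5 rad away from the slots and the lock ring within 0.03 rad of its hard stop (above 0.22 rad), at rest and released (horizontal distance between engine and stage below 0.003 m and z of engine in the frame of stage between 0.113 and 0.12 m and angle between engine's own z axis and vertical below 0.08 rad and angle between the x axis of engine and the x axis of stage, either way round above 0.5 rad and value of joint lock_ring above 0.22 rad and linear speed of engine below 0.01 m/s and contact force between the fingers and engine below 0.1 N); the robot touches nothing.
It fails at once if the engine is pressed on the stage with more than 45 N (contact force between engine and stage above 45 N).
It fails at once if the engine's lugs press on the lock ring with more than 40 N (contact force between engine and lock_ring above 40 N).
It fails at once if another thing on the bench is moved by more than 30 mm (distance of any of engine_blue, engine_grey, glue, paint_a, paint_b, interstage, screwdriver from where it was at the start of the episode above 0.03 m).
It also fails if it takes over 72 s, if anything falls off the work surface, if the arm or the gripper's body presses on something with over 40 N, if the wrist force passes 120 N, or if a joint passes its speed limit or range.

## Working session

There is one attempt and no reset: what is moved stays moved. The work goes in short steps, Python scripts to look and compute and a tool call to move; the robot and the scene stay as the last step left them, time stands still between calls to the robot, and variables do not carry over. Pictures are saved under pics/ and viewed, and the job is handed in when it is done.

Besides the shell and the picture viewer there is one more tool, called after "Call:" as name(argument=value, ...), one argument or row to a line, values as JSON. step_arm: Moves the arm, as the interface text tells. Its arguments: {"type":"object","properties":{"increments":{"type":"array","items":{"type":"object","properties":{"travel":{"type":"array","items":{"type":"number"}},"turn":{"type":"array","items":{"type":"number"}},"grip":{"type":"number"}}}},"squeeze":{"type":"number"}},"required":["increments"]}

```bash
ls; mkdir -p pics; cat > h.py <<'E'
from workcell import arm
import numpy as np, cv2
from scipy.spatial.transform import Rotation as R
def shot(n,f):
    c=arm.camera(n); cv2.imwrite('pics/'+f,c['image']); np.savez('pics/'+f+'.npz',**{k:c[k] for k in('image','mtx','pose')}); return c
def ray(c,uv,z):
    K=np.array(c['mtx']);P=np.array(c['pose'])
    d=P[:3,:3]@np.linalg.solve(K,np.array([uv[0],uv[1],1.]));o=P[:3,3]
    return o+d*(z-o[2])/d[2]
def proj(c,p):
    K=np.array(c['mtx']);P=np.array(c['pose'])
    q=P[:3,:3].T@(np.array(p)-P[:3,3]);q=K@q;return q[:2]/q[2]
E
python3 - <<'E'
from h import *
for n in('scene','top'):
    c=shot(n,n+'1.png');print(n,c['pose'],c['mtx'])
print(arm.get_obs(),arm.tip_extent)
E
```

```text
pics
scene [[-0.58193639  0.44702263 -0.67935323  1.47823904]
 [ 0.81310028  0.33499485 -0.47607393  0.63786459]
 [ 0.01476401 -0.82942704 -0.55841992  0.85580901]
 [ 0.          0.          0.          1.        ]] [[615.6136172    0.         324.84674318]
 [  0.         615.6136172  233.77961897]
 [  0.           0.           1.        ]]
top [[ 0.00379415 -0.98614371  0.16584989  0.37201512]
 [-0.99995339 -0.00521389 -0.00812587 -0.01752875]
 [ 0.008878   -0.16581133 -0.98611753  1.11487678]
 [ 0.          0.          0.          1.        ]] [[488.6510161    0.         322.71159317]
 [  0.         488.6510161  244.93032434]
 [  0.           0.           1.        ]]
{'time': 0.1, 'joints': array([-1.32601025e+00,  2.13347243e-01, -3.49642874e-02,  1.32352933e+00,
       -9.49013638e-06,  1.57078379e+00]), 'qvel': array([-0.00041822, -0.00208199,  0.00070358, -0.00016138,  0.00208668,
        0.00112787]), 'joint_efforts': array([ 1.08360123e-04, -6.87246466e+01,  4.87807846e+01,  1.22684956e-02,
        7.63763751e-05,  2.19495419e-06]), 'ee_pos': array([ 0.12108939, -0.48476777,  0.20295826]), 'orientation': array([ 9.92518417e-01,  1.22093898e-01, -6.84686227e-05, -5.17780599e-04]), 'ft_force': array([-0.69436756, -0.0162922 ,  0.52305428]), 'ft_torque': array([ 0.03311275, -0.01413609, -0.00099223]), 'opening': 0.0853238797831973} 0.011
```

View pics/scene1.png

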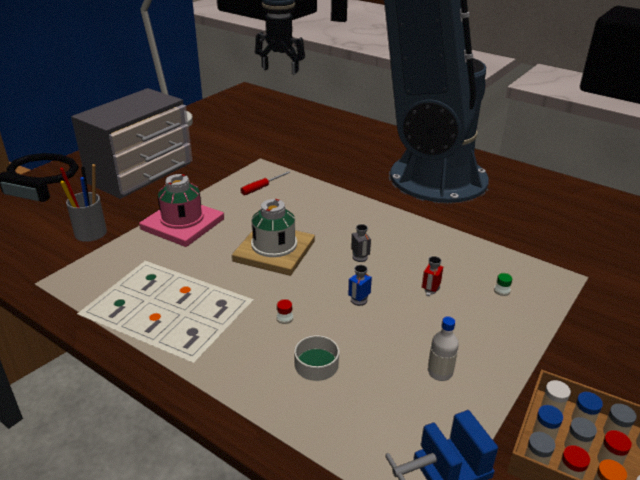

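View pics/top1.png

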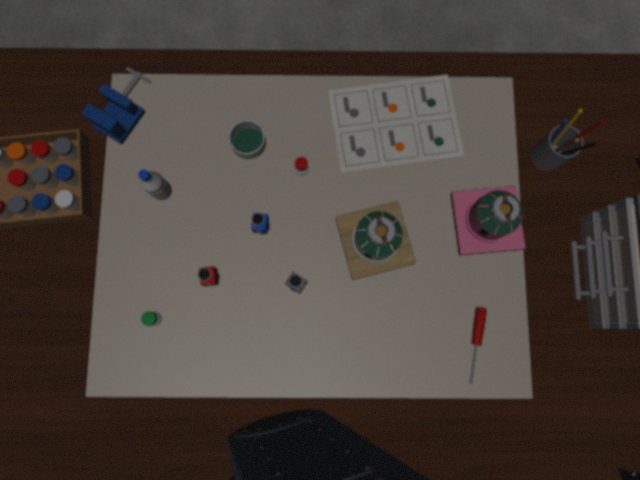

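Candidates for the engine are red (top 207,276; scene 433,276), blue (260,222), grey (296,282) and the red-capped jar (301,163). I choose the red one. Candidates for the stage are the plywood one (top 377,237; scene 275,235) and the pink one (500,215). I choose the plywood one. Next I'll check close crops.

```bash
python3 - <<'E'
import cv2,numpy as np
t=cv2.imread('pics/top1.png');s=cv2.imread('pics/scene1.png')
def cr(im,x,y,r,k):
    a=im[y-r:y+r,x-r:x+r]; a=cv2.convertScaleAbs(a,alpha=1.8,beta=10);return cv2.resize(a,(2*r*k,2*r*k),interpolation=cv2.INTER_CUBIC)
a=np.hstack([cr(t,207,276,20,9),cr(t,380,237,20,9)]);b=np.hstack([cr(s,433,276,30,6),cr(s,275,215,30,6)])
cv2.imwrite('pics/crop1.png',np.vstack([np.hstack([cr(t,207,276,25,8),cr(t,380,237,25,8)])[:300],np.hstack([cr(s,433,276,25,8),cr(s,275,215,25,8)])[:300]]))
E
```

```text
(no output)
```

View pics/crop1.png

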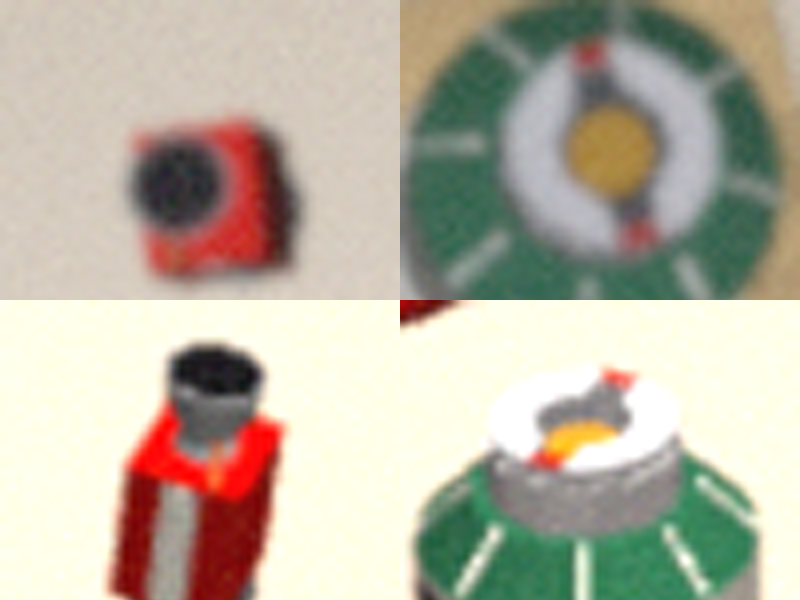

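```bash
cat > fit.py <<'E'
from h import *
from scipy.optimize import minimize
def load(f): return np.load('pics/'+f+'.npz')
def marks(c,win):
    x0,y0,x1,y1=win;im=c['image'][y0:y1,x0:x1].astype(float)
    w=np.clip(im[...,2]-1.0*np.maximum(im[...,0],im[...,1])-15,0,None)
    hue=(im[...,1]-im[...,0]); w[(hue>0.35*im[...,2])]=0
    m=(w>10).astype(np.uint8);n,l,st,ce=cv2.connectedComponentsWithStats(m)
    out=[]
    for i in range(1,n):
        ys,xs=np.where(l==i);ww=w[ys,xs];out.append((len(xs),ww.sum(),x0+(xs*ww).sum()/ww.sum(),y0+(ys*ww).sum()/ww.sum()))
    return out
def box_pts(x,y,yaw,zb=0):
    c,s=np.cos(yaw),np.sin(yaw);Rz=np.array([[c,-s],[s,c]])
    L=[]
    def add(p,z): L.append(np.c_[p@Rz.T+[x,y],np.full(len(p),z+zb)])
    b=np.array([[19,16],[-19,16],[-19,-16],[19,-16]])/1000.
    t=np.linspace(0,2*np.pi,24,endpoint=False);ci=np.c_[np.cos(t),np.sin(t)]
    parts=[]
    for pr in([(b,.018),(b,.062)],[(ci*.0145,.086),(ci*.0145,.075)],[(ci*.019,.0145),(ci*.019,.018)]):
        parts.append(np.vstack([np.c_[p@Rz.T+[x,y],np.full(len(p),z+zb)] for p,z in pr]))
    return parts
def render(c,parts,win,up=4):
    x0,y0,x1,y1=win;m=np.zeros(((y1-y0)*up,(x1-x0)*up),np.uint8)
    for P in parts:
        q=np.array([proj(c,p) for p in P]);q=((q-[x0,y0]+0.5)*up-0.5)
        cv2.fillConvexPoly(m,cv2.convexHull(np.round(q*16).astype(np.int32)),255,shift=4)
    return cv2.resize(m,(x1-x0,y1-y0),interpolation=cv2.INTER_AREA)/255.
E
python3 - <<'E'
from fit import *
T=load('top1.png');S=load('scene1.png')
for c,w in((T,(365,210,395,250)),(S,(255,195,295,225))):
    r=marks(c,w);print(r)
    for a in r: print(ray(c,a[2:],.130))
# engine
def mask(c,win):
    x0,y0,x1,y1=win;im=c['image'][y0:y1,x0:x1].astype(float)
    red=im[...,2]-np.maximum(im[...,0],im[...,1])
    return red
for c,w,n in((T,(190,258,228,294),'t'),(S,(412,250,454,302),'s')):
    x0,y0,x1,y1=w;im=c['image'][y0:y1,x0:x1]
    cv2.imwrite(f'pics/e_{n}.png',cv2.resize(im,None,fx=10,fy=10,interpolation=cv2.INTER_NEAREST))
    print(im[2,2],)
# approx
print(ray(T,(207,276),.06),ray(S,(433,276),.04))
E
```

```text
[(6, np.float64(112.0), np.float64(378.14285714285717), np.float64(218.47321428571428)), (7, np.float64(126.0), np.float64(384.45238095238096), np.float64(240.83333333333334))]
[ 0.59365611 -0.1398907   0.13      ]
[ 0.54683816 -0.15212819  0.13      ]
[(10, np.float64(375.0), np.float64(276.776), np.float64(199.16266666666667)), (1, np.float64(14.0), np.float64(274.0), np.float64(205.0)), (1, np.float64(16.0), np.float64(268.0), np.float64(207.0)), (10, np.float64(423.0), np.float64(267.9645390070922), np.float64(209.48936170212767)), (1, np.float64(15.0), np.float64(275.0), np.float64(207.0))]
[ 0.54567292 -0.15228549  0.13      ]
[ 0.56943653 -0.14093658  0.13      ]
[ 0.5842357  -0.14619015  0.13      ]
[ 0.59246163 -0.13939856  0.13      ]
[ 0.57477538 -0.13362384  0.13      ]
[ 98 105 110]
[127 143 158]
[0.48000982 0.22362928 0.06      ] [0.47839135 0.22477335 0.04      ]
```

```bash
python3 -c "
import cv2,numpy as np
a=cv2.imread('pics/e_t.png');b=cv2.imread('pics/e_s.png')
h=max(a.shape[0],b.shape[0]);z=np.zeros((h,a.shape[1]+b.shape[1],3),np.uint8);z[:a.shape[0],:a.shape[1]]=a;z[:b.shape[0],a.shape[1]:]=b
cv2.imwrite('pics/e_both.png',z)"
```

```text
(no output)
```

View pics/e_both.png

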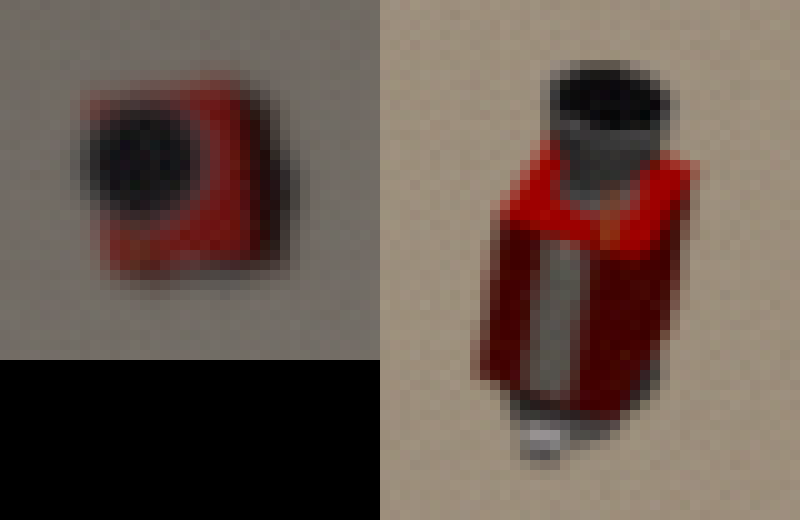

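```bash
cat >> fit.py <<'E'
def fg(c,win):
    x0,y0,x1,y1=win;im=cv2.GaussianBlur(c['image'],(0,0),0.6)[y0:y1,x0:x1].astype(float)
    edge=np.concatenate([im[0],im[-1],im[:,0],im[:,-1]]);bg=np.median(edge,0)
    d=np.linalg.norm(im-bg,axis=2);return np.clip((d-12)/35,0,1)
def redm(c,win):
    x0,y0,x1,y1=win;im=c['image'][y0:y1,x0:x1].astype(float)
    return np.clip((im[...,2]-np.maximum(im[...,0],im[...,1])-8)/25,0,1)
def fit_engine(views,x0):
    M=[fg(c,w) for c,w in views]
    def cost(p):
        return sum(((render(c,box_pts(*p),w)-m)**2).sum() for (c,w),m in zip(views,M))
    best=None
    for yaw in np.linspace(-1.5,1.5,13):
        r=minimize(cost,[*x0,yaw],method='Nelder-Mead',options=dict(initial_simplex=[[*x0,yaw],[x0[0]+.01,x0[1],yaw],[x0[0],x0[1]+.01,yaw],[*x0,yaw+.2]],xatol=1e-4,fatol=1e-3))
        if best is None or r.fun<best.fun: best=r
    return best
E
python3 - <<'E'
from fit import *
T=load('top1.png');S=load('scene1.png')
vt=(T,(190,258,228,294));vs=(S,(412,250,454,302))
for v in([vt,vs],[vt],[vs]):
    r=fit_engine(v,[.478,.224]);print(r.x,r.fun)
r=fit_engine([vt,vs],[.478,.224])
x,y,yaw=r.x
out=[]
for c,w in(vt,vs):
    im=cv2.resize(c['image'],None,fx=8,fy=8,interpolation=cv2.INTER_CUBIC)
    for P in box_pts(*r.x):
        q=np.array([proj(c,p) for p in P]);q=(q+.5)*8
        cv2.polylines(im,[cv2.convexHull(q.astype(np.int32))],True,(0,255,0),1)
    for s in(1,-1):
        q=(proj(c,[x+s*.019*np.cos(yaw),y+s*.019*np.sin(yaw),.04])+.5)*8
        cv2.circle(im,tuple(int(v) for v in q),4,(255,255,0),-1)
    x0,y0,x1,y1=w;o=im[y0*8:y1*8,x0*8:x1*8];out.append(o[:290])
    out[-1]=cv2.resize(o,(380,int(o.shape[0]*380/o.shape[1])))[:470]
h=max(o.shape[0] for o in out)
cv2.imwrite('pics/fit1.png',np.hstack([np.pad(o,((0,h-o.shape[0]),(0,0),(0,0))) for o in out]))
E
```

```text
[0.48222515 0.22440958 0.07344436] 60.31098472924532
[0.48205467 0.22409389 0.14799272] 8.932724375245108
[0.48371776 0.22509429 0.04695547] 45.121123027589086
```

View pics/fit1.png

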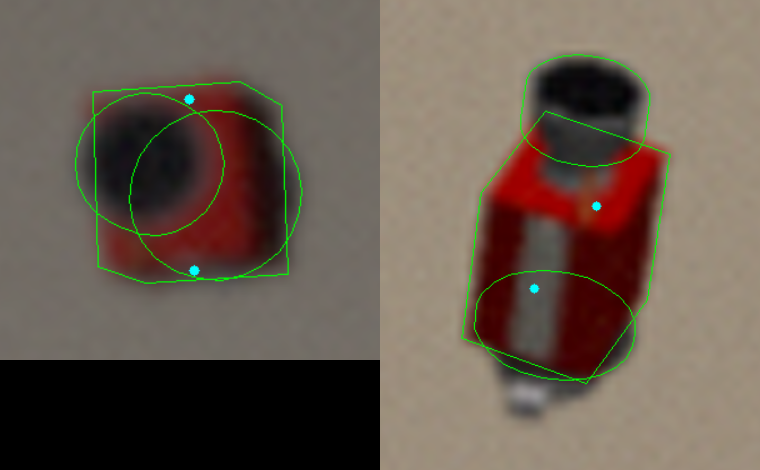

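```bash
python3 - <<'E'
s=open('fit.py').read()
s=s.replace("[(ci*.019,.0145),(ci*.019,.018)]):","[(ci*.019,.0145),(ci*.019,.018)],[(ci*.011,0),(ci*.013,.002),(ci*.013,.0145)],[(lg,0),(lg,.006)],[(ci*.008,.062),(ci*.0145,.075)]):")
s=s.replace("    parts=[]\n","    parts=[];lg=np.array([[19,4],[-19,4],[-19,-4],[19,-4]])/1000.\n",1)
open('fit.py','w').write(s)
E
cat > ov.py <<'E'
from fit import *
def overlay(views,p,f,zb=0):
    x,y,yaw=p;out=[]
    for c,w in views:
        im=cv2.resize(c['image'],None,fx=8,fy=8,interpolation=cv2.INTER_CUBIC)
        im=cv2.convertScaleAbs(im,alpha=1.6)
        for P in box_pts(*p,zb):
            q=np.array([proj(c,a) for a in P]);q=(q+.5)*8
            cv2.polylines(im,[cv2.convexHull(q.astype(np.int32))],True,(0,255,0),1)
        for s in(1,-1):
            q=(proj(c,[x+s*.019*np.cos(yaw),y+s*.019*np.sin(yaw),.04+zb])+.5)*8
            cv2.circle(im,tuple(int(v) for v in q),4,(255,255,0),-1)
        x0,y0,x1,y1=w;o=im[y0*8:y1*8,x0*8:x1*8]
        out.append(cv2.resize(o,(380,int(o.shape[0]*380/o.shape[1])))[:590])
    h=max(o.shape[0] for o in out)
    cv2.imwrite('pics/'+f,np.hstack([np.pad(o,((0,h-o.shape[0]),(0,0),(0,0))) for o in out]))
E
python3 - <<'E'
from ov import *
T=load('top1.png');S=load('scene1.png')
vt=(T,(190,258,228,294));vs=(S,(412,250,454,302))
for v in([vt,vs],[vt],[vs]):
    r=fit_engine(v,[.478,.224]);print(r.x,r.fun)
    if len(v)==2: overlay(v,r.x,'fit2.png')
E
```

```text
[0.48207175 0.2244204  0.08223101] 24.824069547733174
[0.4823023  0.2240501  0.16967447] 7.792767872522286
[0.48236544 0.22463701 0.06906208] 13.890124660712885
```

View pics/fit2.png

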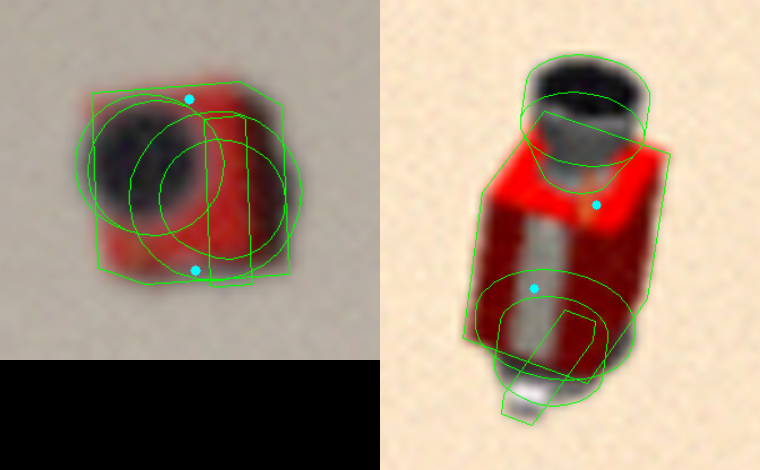

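The fit puts the red engine at about (0.482, 0.224) with yaw about 0.1, and the stage at (0.570, -0.146) with yaw about 0.26. I start with a first leg that also tests the sign of j6.

```bash
cat >> h.py <<'E'
def inc(p,phi,pos=None,q=None):
    """tool-frame travel (mm) & turn for world target p, heading phi, pointing down"""
    o=arm.get_obs()
    R0=R.from_quat(o['orientation'] if q is None else q); p0=o['ee_pos'] if pos is None else np.array(pos)
    Rt=R.from_matrix(np.array([[np.cos(phi),np.sin(phi),0],[np.sin(phi),-np.cos(phi),0],[0,0,-1.]]))
    print('travel',np.round(R0.inv().apply(np.array(p)-p0)*1000,1),'turn',np.round((R0.inv()*Rt).as_rotvec(),3))
def st():
    o=arm.get_obs();M=R.from_quat(o['orientation']).as_matrix()
    print('t %.2f'%o['time'],'p',np.round(o['ee_pos']*1000,2),'phi %.4f'%np.arctan2(M[1,0],M[0,0]),'z',np.round(M[:,2],4),'j',np.round(o['joints'],3),'F',np.round(o['ft_force'],2),'T',np.round(o['ft_torque'],3),'op %.4f'%o['opening'])
E
python3 - <<'E'
from h import *
st();inc([.3,-.15,.2],.245);inc([.482,.2244,.2],.245)
E
```

```text
t 0.10 p [ 121.09 -484.77  202.96] phi 0.2448 z [-3.e-04  1.e-03 -1.e+00] j [-1.326  0.213 -0.035  1.324 -0.     1.571] F [-0.69 -0.02  0.52] T [ 0.033 -0.014 -0.001] op 0.0853
travel [ 254.7 -281.4    3.2] turn [-0.001  0.    -0.   ]
travel [ 522.  -600.6    3.6] turn [-0.001  0.    -0.   ]
```

Call:
step_arm(
  increments=[
    {"travel": [33,-38,0],"turn": [0,0,-0.15],"grip": 0},
    {"travel": [66,-75,0],"turn": [0,0,-0.3],"grip": 0},
    {"travel": [98,-113,0],"turn": [0,0,-0.45],"grip": 0},
    {"travel": [131,-150,0],"turn": [0,0,-0.6],"grip": 0},
    {"travel": [164,-188,0],"turn": [0,0,-0.75],"grip": 0},
  ],
)

```text
time: 0.72
ee_pos: [0.235, -0.2615, 0.2033]
orientation: [0.878, 0.479, 0.0, -0.0]
ft_force: [0.3, -0.3, 0.1]
opening: 0.0854
```

```bash
python3 - <<'E'
from h import *
st();inc([.482,.2244,.15],.1+np.pi)
E
```

```text
t 0.72 p [ 235.02 -261.45  203.28] phi 0.9992 z [ 0.e+00  1.e-04 -1.e+00] j [-0.839 -0.093 -0.363  1.301  0.     1.304] F [ 0.3  -0.32  0.08] T [ 0.01  -0.063 -0.049] op 0.0854
travel [542.2 -55.1  53.3] turn [ 0.    -0.    -2.242]
```

Call:
step_arm(
  increments=[
    {"travel": [50,-5,0],"turn": [0,0,-0.17],"grip": 0},
    {"travel": [100,-10,0],"turn": [0,0,-0.34],"grip": 0},
    {"travel": [150,-15,0],"turn": [0,0,-0.51],"grip": 0},
    {"travel": [200,-20,0],"turn": [0,0,-0.68],"grip": 0},
    {"travel": [250,-25,0],"turn": [0,0,-0.85],"grip": 0},
  ],
)

```text
time: 1.35
ee_pos: [0.3503, -0.038, 0.2034]
orientation: [0.602, 0.799, 0.0, 0.0]
ft_force: [1.0, -0.7, -0.5]
opening: 0.0855
```

```bash
python3 - <<'E'
from h import *
st();inc([.482,.2244,.15],.1+np.pi)
E
```

```text
t 1.35 p [350.31 -37.98 203.4 ] phi 1.8506 z [ 2.e-04 -1.e-04 -1.e+00] j [-0.108 -0.091 -0.361  1.301 -0.     1.183] F [ 1.   -0.74 -0.53] T [-0.046 -0.081  0.021] op 0.0855
travel [215.8 199.   53.4] turn [ 0.     0.    -1.391]
```

Call:
step_arm(
  increments=[
    {"travel": [36,33,0],"turn": [0,0,-0.17],"grip": 0},
    {"travel": [72,66,0],"turn": [0,0,-0.34],"grip": 0},
    {"travel": [108,99,0],"turn": [0,0,-0.51],"grip": 0},
    {"travel": [144,132,0],"turn": [0,0,-0.68],"grip": 0},
    {"travel": [180,165,0],"turn": [0,0,-0.85],"grip": 0},
  ],
)

```text
time: 1.98
ee_pos: [0.4604, 0.1799, 0.2031]
orientation: [0.219, 0.976, -0.0, -0.0]
ft_force: [1.0, -1.0, 0.3]
opening: 0.0855
```

```bash
python3 - <<'E'
from h import *
st();inc([.482,.2244,.15],.1+np.pi)
E
```

```text
t 1.98 p [460.39 179.88 203.14] phi 2.7007 z [-3.e-04 -2.e-04 -1.e+00] j [ 0.373  0.202 -0.049  1.32  -0.     0.813] F [ 1.04 -1.02  0.33] T [-0.043 -0.024  0.006] op 0.0855
travel [-0.6 49.5 53.1] turn [-0.    -0.    -0.541]
```

Call:
step_arm(
  increments=[
    {"travel": [0,17,0],"turn": [0,0,-0.18],"grip": 0},
    {"travel": [0,34,0],"turn": [0,0,-0.36],"grip": 0},
    {"travel": [-0.6,49.5,20],"turn": [0,0,-0.541],"grip": 0},
    {"travel": [-0.6,49.5,53],"turn": [0,0,-0.541],"grip": 0},
    {"travel": [-0.6,49.5,53],"turn": [0,0,-0.541],"grip": 0},
  ],
)

```text
time: 2.6
ee_pos: [0.4804, 0.222, 0.1484]
orientation: [-0.047, 0.999, -0.001, -0.002]
ft_force: [-0.1, -0.5, 0.0]
opening: 0.0853
```

```bash
python3 - <<'E'
from h import *
st();inc([.482,.2244,.0315],.1+np.pi)
for n in('scene','top'):
    c=shot(n,n+'2.png')
    u,v=proj(c,[.482,.2244,.08]).astype(int)
    cv2.imwrite(f'pics/c2{n}.png',cv2.resize(c['image'][max(v-60,0):v+60,u-60:u+60],None,fx=4,fy=4,interpolation=cv2.INTER_CUBIC)[:,:390])
a=[cv2.imread(f'pics/c2{n}.png') for n in('scene','top')];cv2.imwrite('pics/c2.png',np.hstack(a))
E
```

```text
t 2.60 p [480.44 222.02 148.42] phi -3.0475 z [-0.004  -0.0019 -1.    ] j [ 0.433  0.293 -0.069  1.213 -0.     0.339] F [-0.1  -0.54  0.01] T [-0.001 -0.013  0.002] op 0.0853
travel [ -2.3   2.4 116.9] turn [-0.001 -0.004 -0.006]
```

View pics/c2.png

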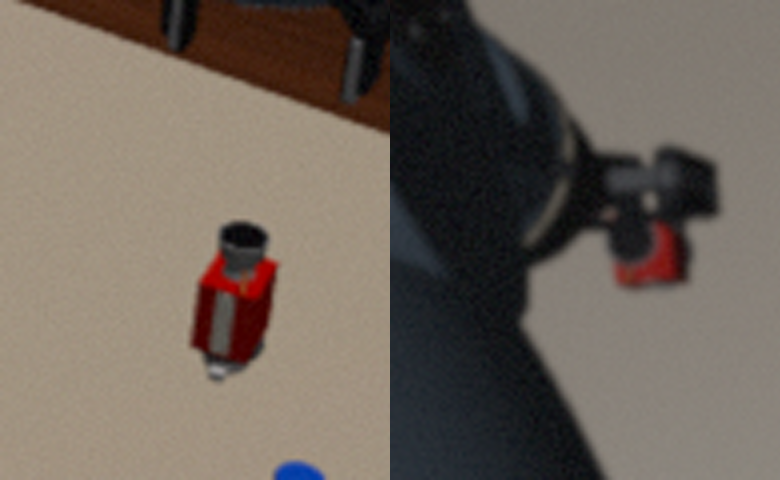

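The jaws open along the engine's y and sit over it, with the bell between the fingers in the top crop. Descending now.

Call:
step_arm(
  increments=[
    {"travel": [0,0,30],"turn": [0,0,0],"grip": 0},
    {"travel": [0,0,60],"turn": [0,0,0],"grip": 0},
    {"travel": [0,0,90],"turn": [0,0,0],"grip": 0},
    {"travel": [0,0,110],"turn": [0,0,0],"grip": 0},
    {"travel": [0,0,118],"turn": [0,0,0],"grip": 0},
  ],
)

```text
time: 3.32
ee_pos: [0.4823, 0.2227, 0.0328]
orientation: [-0.047, 0.999, 0.0, 0.0]
ft_force: [-0.3, 0.1, -0.0]
opening: 0.0855
```

Call:
step_arm(
  increments=[
    {"travel": [0,0,0],"turn": [0,0,0],"grip": 0},
    {"travel": [0,0,0],"turn": [0,0,0],"grip": 60},
    {"travel": [0,0,0],"turn": [0,0,0],"grip": 90},
    {"travel": [0,0,0],"turn": [0,0,0],"grip": 110},
    {"travel": [0,0,0],"turn": [0,0,0],"grip": 120},
  ],
  squeeze=30,
)

```text
time: 3.95
ee_pos: [0.4821, 0.2226, 0.0326]
orientation: [-0.047, 0.999, 0.0, 0.0]
ft_force: [0.1, 0.8, 0.0]
opening: 0.0455
```

```bash
python3 - <<'E'
from h import *
st();inc([.482,.2244,.0315],.1+np.pi)
E
```

```text
t 3.95 p [482.05 222.65  32.56] phi -3.0474 z [ 2.e-04  0.e+00 -1.e+00] j [ 0.433  0.37  -0.268  0.933 -0.     0.339] F [0.12 0.81 0.02] T [ 0.022 -0.     0.032] op 0.0455
travel [-0.1  1.8  1.1] turn [ 0.     0.    -0.006]
```

Call:
step_arm(
  increments=[
    {"travel": [0,1.5,0.5],"turn": [0,0,0],"grip": 120},
    {"travel": [0,1.5,0.5],"turn": [0,0,0],"grip": 145},
    {"travel": [0,1.5,0.5],"turn": [0,0,0],"grip": 170},
    {"travel": [0,1.5,0.5],"turn": [0,0,0],"grip": 200},
    {"travel": [0,1.5,0.5],"turn": [0,0,0],"grip": 220},
  ],
  squeeze=30,
)

```text
time: 4.58
ee_pos: [0.482, 0.2242, 0.0321]
orientation: [-0.047, 0.999, 0.0, 0.0]
ft_force: [-0.5, 0.0, 4.4]
opening: 0.0303
```

Call:
step_arm(
  increments=[
    {"travel": [0,0,0],"turn": [0,0,0],"grip": 255},
    {"travel": [0,0,0],"turn": [0,0,0],"grip": 255},
    {"travel": [0,0,0],"turn": [0,0,0],"grip": 255},
    {"travel": [0,0,0],"turn": [0,0,0],"grip": 255},
    {"travel": [0,0,0],"turn": [0,0,0],"grip": 255},
  ],
  squeeze=70,
)

```text
time: 5.2
ee_pos: [0.4821, 0.2241, 0.0323]
orientation: [-0.047, 0.999, 0.0, 0.0]
ft_force: [-1.5, -2.2, 9.7]
opening: 0.0275
```

```bash
python3 - <<'E'
from h import *
st()
for n in('scene',):
    c=shot(n,n+'3.png')
    u,v=proj(c,[.482,.2244,.08]).astype(int)
    cv2.imwrite(f'pics/c3.png',cv2.resize(c['image'][max(v-60,0):v+60,u-60:u+60],None,fx=4,fy=4,interpolation=cv2.INTER_CUBIC))
E
```

```text
t 5.20 p [482.11 224.13  32.32] phi -3.0475 z [ 6.e-04  1.e-04 -1.e+00] j [ 0.435  0.371 -0.267  0.932 -0.     0.341] F [-1.52 -2.18  9.71] T [-0.409  0.384 -0.06 ] op 0.0275
```

View pics/c3.png

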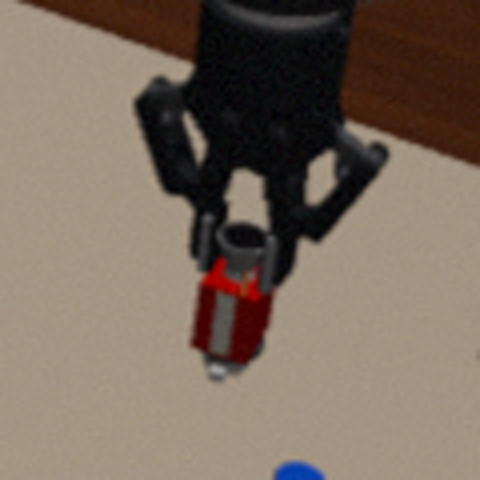

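```bash
python3 - <<'E'
from ov import *
S=load('scene3.png')
c=S
w=(405,225,465,305)
im=cv2.resize(c['image'],None,fx=8,fy=8,interpolation=cv2.INTER_CUBIC);im=cv2.convertScaleAbs(im,alpha=1.8,beta=15)
def pt(p,col):
    q=(proj(c,p)+.5)*8;cv2.circle(im,tuple(int(v) for v in q),4,col,-1)
for sy in(-1,1):
    for z,col in((.021,(0,255,0)),(.040,(255,255,0)),(.062,(0,255,255)),(.086,(255,0,255))):
        pt([.482-sy*.016*.1,.2241+sy*.016,z],col)
x0,y0,x1,y1=w
cv2.imwrite('pics/c3b.png',im[y0*8:y1*8-40,x0*8:x1*8])
E
```

```text
(no output)
```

View pics/c3b.png

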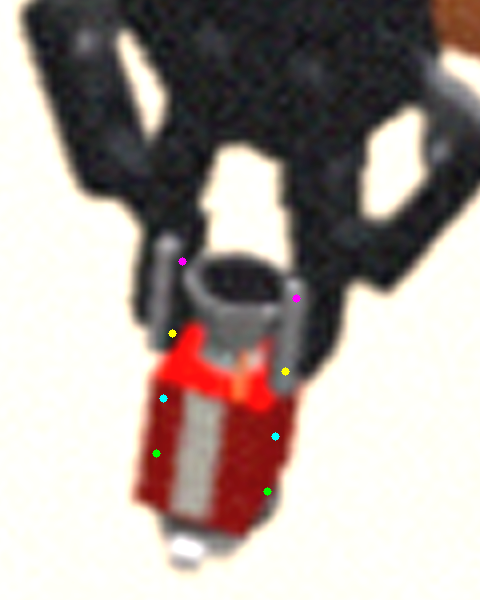

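```bash
python3 - <<'E'
from ov import *
ims=[]
for f,pos,hw in(('scene2.png',[.4815,.2222,.1484],.0427),('scene3.png',[.4821,.2241,.0323],.0138)):
    c=load(f)
    im=cv2.convertScaleAbs(c['image'],alpha=1.8,beta=15)
    im=cv2.resize(im,None,fx=6,fy=6,interpolation=cv2.INTER_CUBIC)
    for sy in(-1,1):
        for dz,col in((-.011,(0,255,0)),(0,(255,255,0)),(.013,(0,255,255)),(.03,(255,0,255)),(.054,(0,0,255))):
            q=(proj(c,[pos[0]-.1*sy*hw,pos[1]+sy*hw,pos[2]+dz])+.5)*6
            cv2.circle(im,tuple(int(v) for v in q),4,col,-1)
    u,v=(proj(c,np.array(pos)+[0,0,.03])*6).astype(int)
    ims.append(im[max(0,v-290):max(0,v-290)+580,u-195:u+195])
h=min(i.shape[0] for i in ims)
cv2.imwrite('pics/c4.png',np.hstack([i[:h] for i in ims]))
E
```

```text
(no output)
```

View pics/c4.png

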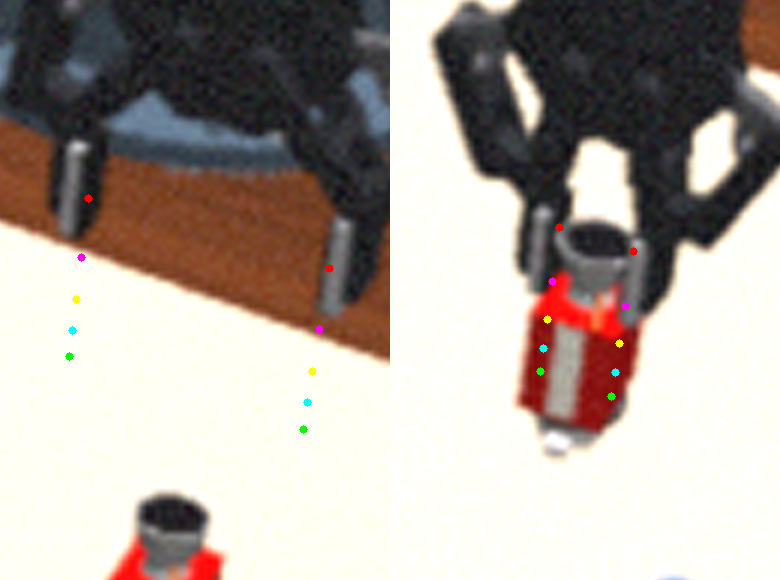

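The picture shows the pads closed on the bell instead of the block. The tips sit about 25 mm above the reported TCP rather than 11 mm below it, and the 27.5 mm opening agrees with that. So the reported TCP lies about 35 mm further ahead of the pads than stated. I'll open, check the engine and correct the height.

Call:
step_arm(
  increments=[
    {"travel": [0,0,0],"turn": [0,0,0],"grip": 200},
    {"travel": [0,0,0],"turn": [0,0,0],"grip": 120},
    {"travel": [0,0,0],"turn": [0,0,0],"grip": 60},
    {"travel": [0,0,0],"turn": [0,0,0],"grip": 0},
    {"travel": [0,0,0],"turn": [0,0,0],"grip": 0},
  ],
  squeeze=30,
)

```text
time: 5.88
ee_pos: [0.4818, 0.2241, 0.0318]
orientation: [-0.047, 0.999, -0.0, -0.0]
ft_force: [0.0, 0.1, -0.1]
opening: 0.0854
```

```bash
python3 - <<'E'
from ov import *
st()
S=shot('scene','scene4.png');T=shot('top','top4.png')
w=(405,225,465,305)
overlay([(S,(395,220,475,305)),(T,(180,240,260,300))],[.482,.2244,.1],'c5.png')
E
```

```text
t 5.88 p [481.79 224.14  31.8 ] phi -3.0474 z [-2.e-04 -0.e+00 -1.e+00] j [ 0.435  0.372 -0.268  0.932  0.     0.341] F [ 0.01  0.12 -0.1 ] T [ 0.006 -0.022  0.018] op 0.0854
```

View pics/c5.png

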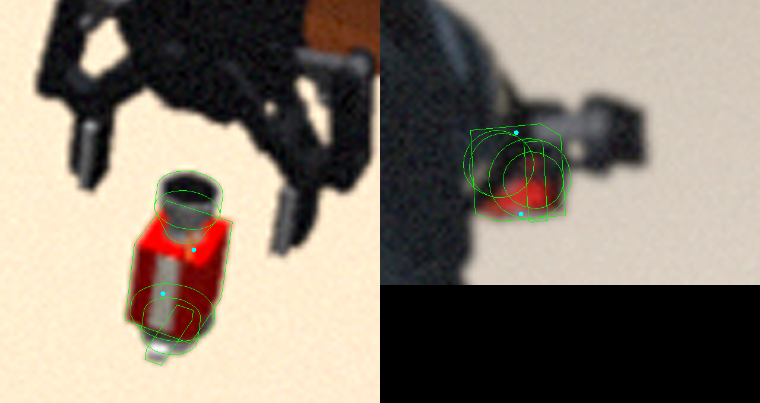

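```bash
python3 - <<'E'
from ov import *
T=load('top4.png');S=load('scene4.png')
im=cv2.convertScaleAbs(T['image'],alpha=2,beta=10);im=cv2.resize(im,None,fx=8,fy=8,interpolation=cv2.INTER_CUBIC)
o=np.array([.4818,.2241,0])
ex=np.array([np.cos(.094),np.sin(.094),0]);ey=np.array([-np.sin(.094),np.cos(.094),0])
for sy in(-1,1):
  for sx in(-.011,.011):
    for z,col in((.069,(0,255,0)),(.091,(0,255,255))):
        q=(proj(T,o+ex*sx+ey*sy*.0427+[0,0,z])+.5)*8;cv2.circle(im,tuple(int(v) for v in q),3,col,-1)
cv2.imwrite('pics/c6.png',im[250*8:300*8,180*8:250*8])
E
```

```text
(no output)
```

View pics/c6.png

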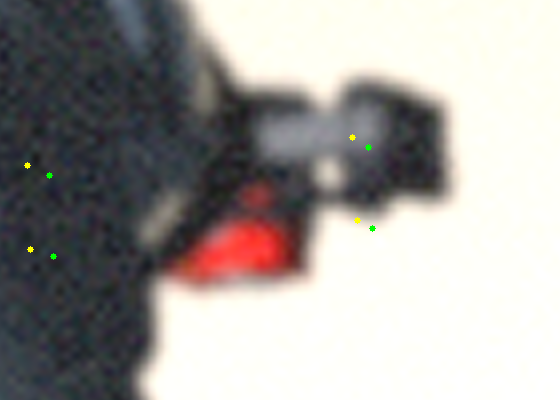

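The engine hasn't moved and still stands. I'll descend 34 mm further.

Call:
step_arm(
  increments=[
    {"travel": [0,0,9],"turn": [0,0,0],"grip": 0},
    {"travel": [0,0,18],"turn": [0,0,0],"grip": 0},
    {"travel": [0,0,26],"turn": [0,0,0],"grip": 0},
    {"travel": [0,0,34],"turn": [0,0,0],"grip": 0},
    {"travel": [0,0,34],"turn": [0,0,0],"grip": 0},
  ],
)

```text
time: 6.6
ee_pos: [0.4814, 0.2239, -0.0028]
orientation: [-0.047, 0.999, -0.0, -0.001]
ft_force: [0.3, 0.2, 0.4]
opening: 0.0853
```

Call:
step_arm(
  increments=[
    {"travel": [0,0,0],"turn": [0,0,0],"grip": 60},
    {"travel": [0,0,0],"turn": [0,0,0],"grip": 110},
    {"travel": [0,0,0],"turn": [0,0,0],"grip": 130},
    {"travel": [0,0,0],"turn": [0,0,0],"grip": 150},
    {"travel": [0,0,0],"turn": [0,0,0],"grip": 170},
  ],
  squeeze=25,
)

```text
time: 7.22
ee_pos: [0.482, 0.2241, -0.0019]
orientation: [-0.047, 0.999, 0.0, 0.0]
ft_force: [0.4, -0.8, 4.1]
opening: 0.0316
```

```bash
python3 - <<'E'
from ov import *
st()
S=shot('scene','scene5.png')
overlay([(S,(395,220,475,305)),(S,(395,220,475,305))],[.482,.2244,.1],'c7.png')
E
```

```text
t 7.22 p [481.99 224.14  -1.92] phi -3.0474 z [ 3.e-04  0.e+00 -1.e+00] j [ 0.435  0.406 -0.313  0.852 -0.     0.341] F [ 0.38 -0.81  4.05] T [-0.223  0.043  0.036] op 0.0316
```

View pics/c7.png

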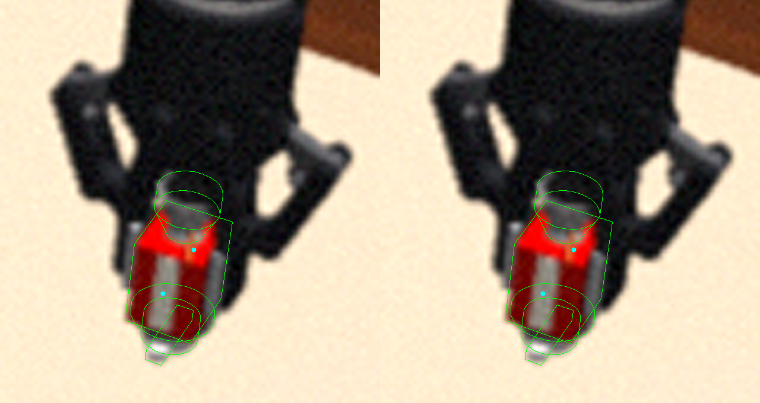

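The pads are on the block now (31.6 mm opening, red faces between them at crop 130-230, 210-330). I'll squeeze and lift.

Call:
step_arm(
  increments=[
    {"travel": [0,0,0],"turn": [0,0,0],"grip": 200},
    {"travel": [0,0,0],"turn": [0,0,0],"grip": 255},
    {"travel": [0,0,0],"turn": [0,0,0],"grip": 255},
    {"travel": [0,0,-3],"turn": [0,0,0],"grip": 255},
    {"travel": [0,0,-10],"turn": [0,0,0],"grip": 255},
  ],
  squeeze=60,
)

```text
time: 7.9
ee_pos: [0.4815, 0.224, 0.0079]
orientation: [-0.047, 0.999, -0.0, -0.0]
ft_force: [-0.1, -0.6, -1.5]
opening: 0.0313
```

Call:
step_arm(
  increments=[
    {"travel": [0,0,-40],"turn": [0,0,0],"grip": 255},
    {"travel": [0,0,-80],"turn": [0,0,0],"grip": 255},
    {"travel": [0,0,-120],"turn": [0,0,0],"grip": 255},
    {"travel": [0,0,-150],"turn": [0,0,0],"grip": 255},
    {"travel": [0,0,-150],"turn": [0,0,0],"grip": 255},
  ],
)

```text
time: 8.52
ee_pos: [0.483, 0.2247, 0.1603]
orientation: [-0.047, 0.999, 0.001, 0.002]
ft_force: [1.2, 1.5, -1.9]
opening: 0.0314
```

```bash
python3 - <<'E'
from ov import *
st()
inc([.57,-.146,.16],.262+np.pi)
S=shot('scene','scene6.png')
cv2.imwrite('pics/c8.png',cv2.resize(S['image'][100:300,330:530],(600,600)))
E
```

```text
t 8.53 p [483.04 224.75 160.28] phi -3.0473 z [ 0.0036  0.0017 -1.    ] j [ 0.435  0.287 -0.046  1.233  0.     0.341] F [ 1.22  1.55 -1.91] T [ 0.085  0.017 -0.002] op 0.0314
travel [ -51.7 -377.3   -0. ] turn [ 0.001  0.004 -0.168]
```

View pics/c8.png

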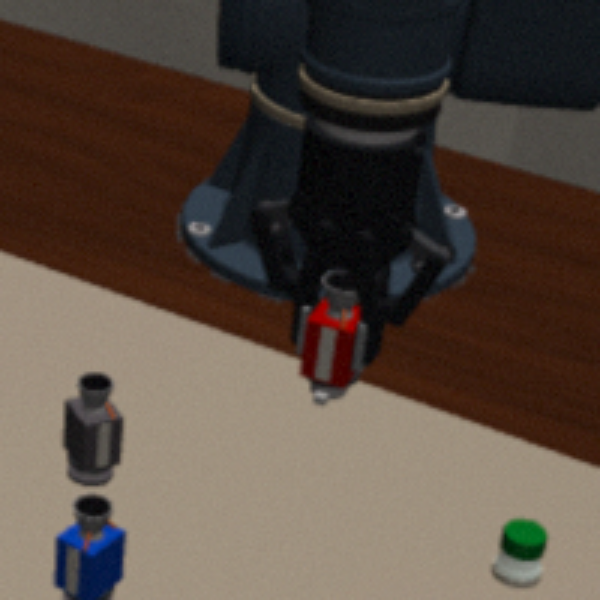

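Call:
step_arm(
  increments=[
    {"travel": [-6,-45,0],"turn": [0,0,-0.03],"grip": 255},
    {"travel": [-12,-90,0],"turn": [0,0,-0.05],"grip": 255},
    {"travel": [-19,-135,0],"turn": [0,0,-0.08],"grip": 255},
    {"travel": [-25,-180,0],"turn": [0,0,-0.11],"grip": 255},
    {"travel": [-31,-225,0],"turn": [0,0,-0.14],"grip": 255},
  ],
)

```text
time: 9.2
ee_pos: [0.5333, 0.0016, 0.1566]
orientation: [-0.117, 0.993, 0.0, -0.001]
ft_force: [1.0, 1.3, -1.6]
opening: 0.0316
```

Call:
step_arm(
  increments=[
    {"travel": [0,-40,0],"turn": [0,0,-0.03],"grip": 255},
    {"travel": [0,-80,0],"turn": [0,0,-0.03],"grip": 255},
    {"travel": [0,-120,0],"turn": [0,0,-0.03],"grip": 255},
    {"travel": [0,-140,0],"turn": [0,0,-0.03],"grip": 255},
    {"travel": [0,-148,0],"turn": [0,0,-0.03],"grip": 255},
  ],
)

```text
time: 9.82
ee_pos: [0.5679, -0.1414, 0.157]
orientation: [-0.131, 0.991, 0.0, -0.001]
ft_force: [-0.4, 0.7, -2.2]
opening: 0.0318
```

```bash
python3 - <<'E'
from ov import *
st()
inc([.57,-.146,.155],.262+np.pi)
E
```

```text
t 9.82 p [ 567.87 -141.37  156.96] phi -2.8782 z [-1.4e-03  5.0e-04 -1.0e+00] j [-0.244  0.403  0.109  1.278  0.    -0.507] F [-0.39  0.65 -2.23] T [ 0.027 -0.003  0.048] op 0.0318
travel [-0.8 -5.   2. ] turn [ 0.001 -0.001  0.001]
```

Call:
step_arm(
  increments=[
    {"travel": [-0.5,-3.5,0],"turn": [0,0,0],"grip": 255},
    {"travel": [-0.5,-3.5,0],"turn": [0,0,0],"grip": 255},
    {"travel": [-0.5,-3.5,0],"turn": [0,0,0],"grip": 255},
    {"travel": [-0.5,-3.5,0],"turn": [0,0,0],"grip": 255},
    {"travel": [-0.5,-3.5,0],"turn": [0,0,0],"grip": 255},
  ],
)

```text
time: 10.45
ee_pos: [0.5696, -0.1439, 0.158]
orientation: [-0.132, 0.991, 0.0, 0.0]
ft_force: [0.0, -0.4, -2.3]
opening: 0.0315
```

```bash
python3 - <<'E'
from ov import *
st()
S=shot('scene','scene7.png');T=shot('top','top7.png')
ws=(240,150,310,225);wt=(345,195,415,270)
a=[cv2.resize(cv2.convertScaleAbs(c['image'],alpha=1.7)[w[1]:w[3],w[0]:w[2]],None,fx=5.5,fy=5.5,interpolation=cv2.INTER_CUBIC) for c,w in((S,ws),(T,wt))]
cv2.imwrite('pics/c9.png',np.hstack(a))
E
```

```text
t 10.45 p [ 569.61 -143.9   157.97] phi -2.8771 z [ 1.e-04  0.e+00 -1.e+00] j [-0.247  0.406  0.116  1.281  0.    -0.512] F [ 0.03 -0.44 -2.34] T [0.05  0.008 0.036] op 0.0315
```

View pics/c9.png

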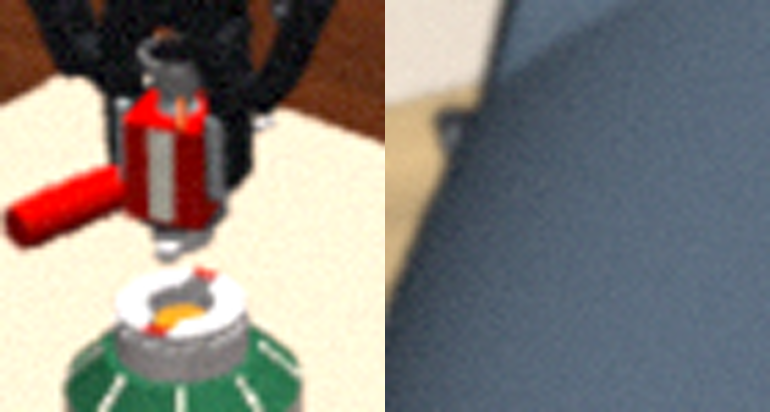

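```bash
python3 - <<'E'
from ov import *
S=load('scene7.png')
def ov1(c,p,zb,w,k):
    im=cv2.resize(c['image'],None,fx=k,fy=k,interpolation=cv2.INTER_CUBIC);im=cv2.convertScaleAbs(im,alpha=1.7)
    x,y,yaw=p;cs,sn=np.cos(yaw),np.sin(yaw)
    def P(a,b,z): 
        q=proj(c,[x+cs*a-sn*b,y+sn*a+cs*b,z+zb]);return tuple(int(round(v)) for v in (q+.5)*k)
    m=.001
    B=[(19,16),(19,-16),(-19,-16),(-19,16)]
    for i in range(4):
        for z in(18,62): cv2.line(im,P(B[i][0]*m,B[i][1]*m,z*m),P(B[(i+1)%4][0]*m,B[(i+1)%4][1]*m,z*m),(0,255,0),1)
        cv2.line(im,P(B[i][0]*m,B[i][1]*m,.018),P(B[i][0]*m,B[i][1]*m,.062),(0,255,0),1)
    for z,r in((0,13),(18,19),(86,14.5)):
        t=np.linspace(0,2*np.pi,40);cv2.polylines(im,[np.array([P(r*m*np.cos(a),r*m*np.sin(a),z*m) for a in t])],True,(255,255,0),1)
    cv2.line(im,P(.019,0,.018),P(.019,0,.062),(255,0,255),1)
    for s in(-4,4): cv2.line(im,P(.019,s*m,0),P(.019,s*m,.006),(255,0,0),1)
    cv2.line(im,P(.019,-.004,0),P(.019,.004,0),(255,0,0),1)
    return im[w[1]*k:w[3]*k,w[0]*k:w[2]*k]
a=ov1(S,[.5696,-.1439,.262],.160,(250,155,290,205),10)
b=ov1(load('scene4.png'),[.482,.2244,.1],0,(412,250,452,300),10)
cv2.imwrite('pics/c10.png',np.hstack([a,b]))
E
```

```text
(no output)
```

View pics/c10.png

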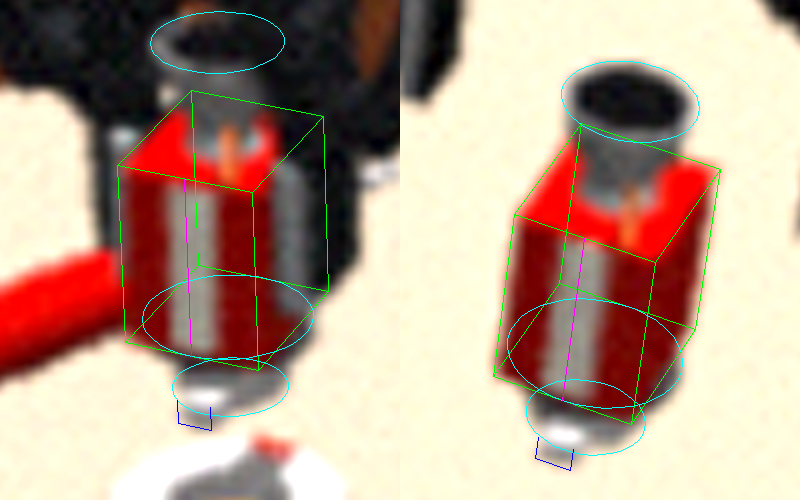

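The scene crop shows the engine held upright above the collar, about 0.3 px from the TCP prediction, which is the same residual it had on the bench. Next I shift 2 mm in -y and lower it to just above the collar.

Call:
step_arm(
  increments=[
    {"travel": [0.5,-2,5],"turn": [0,0,0],"grip": 255},
    {"travel": [0.5,-2,11],"turn": [0,0,0],"grip": 255},
    {"travel": [0.5,-2,17],"turn": [0,0,0],"grip": 255},
    {"travel": [0.5,-2,22],"turn": [0,0,0],"grip": 255},
    {"travel": [0.5,-2,26],"turn": [0,0,0],"grip": 255},
  ],
)

```text
time: 11.18
ee_pos: [0.5696, -0.1462, 0.1315]
orientation: [-0.132, 0.991, 0.0, -0.0]
ft_force: [0.7, 0.4, -1.0]
opening: 0.0312
```

```bash
python3 - <<'E'
from ov import *
st()
S=shot('scene','scene8.png')
w=(245,160,305,220)
cv2.imwrite('pics/c11.png',cv2.resize(cv2.convertScaleAbs(S['image'],alpha=1.7)[w[1]:w[3],w[0]:w[2]],None,fx=9.9,fy=9.9,interpolation=cv2.INTER_CUBIC))
E
```

```text
t 11.18 p [ 569.61 -146.17  131.52] phi -2.8774 z [-2.e-04  0.e+00 -1.e+00] j [-0.251  0.416  0.064  1.219 -0.    -0.515] F [ 0.74  0.4  -1.04] T [ 0.003  0.062 -0.033] op 0.0312
```

View pics/c11.png

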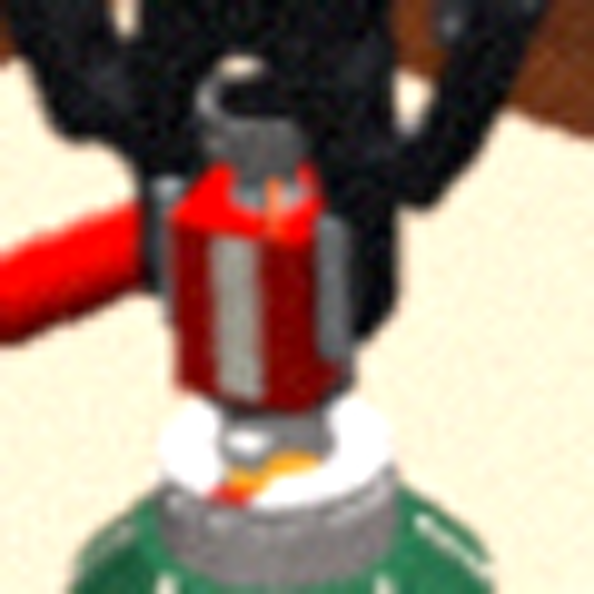

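Lug tip at crop (245,440), slot mark at (230,493): they line up. I'll go down in small steps and watch the force.

Call:
step_arm(
  increments=[
    {"travel": [0,0,1],"turn": [0,0,0],"grip": 255},
    {"travel": [0,0,2],"turn": [0,0,0],"grip": 255},
    {"travel": [0,0,3],"turn": [0,0,0],"grip": 255},
    {"travel": [0,0,4],"turn": [0,0,0],"grip": 255},
    {"travel": [0,0,4],"turn": [0,0,0],"grip": 255},
  ],
)

```text
time: 11.85
ee_pos: [0.5696, -0.1462, 0.1278]
orientation: [-0.132, 0.991, 0.0, -0.0]
ft_force: [-0.2, -0.0, -2.0]
opening: 0.0314
```

```bash
python3 -c "
from h import *
st()"
```

```text
t 11.85 p [ 569.61 -146.22  127.85] phi -2.8774 z [-1.e-04  0.e+00 -1.e+00] j [-0.251  0.417  0.056  1.21  -0.    -0.515] F [-0.18 -0.04 -1.95] T [-0.01  0.01  0.03] op 0.0314
```

Call:
step_arm(
  increments=[
    {"travel": [0,0,0.5],"turn": [0,0,0],"grip": 255},
    {"travel": [0,0,1],"turn": [0,0,0],"grip": 255},
    {"travel": [0,0,1.5],"turn": [0,0,0],"grip": 255},
    {"travel": [0,0,2],"turn": [0,0,0],"grip": 255},
    {"travel": [0,0,2],"turn": [0,0,0],"grip": 255},
  ],
)

```text
time: 12.48
ee_pos: [0.5696, -0.1462, 0.1259]
orientation: [-0.132, 0.991, 0.0, -0.0]
ft_force: [0.1, -1.0, -1.7]
opening: 0.0315
```

```bash
python3 -c "
from h import *
st()"
```

```text
t 12.47 p [ 569.64 -146.22  125.87] phi -2.8774 z [-1.e-04  0.e+00 -1.e+00] j [-0.251  0.418  0.053  1.205  0.    -0.515] F [ 0.14 -0.96 -1.66] T [0.044 0.003 0.007] op 0.0315
```

Call:
step_arm(
  increments=[
    {"travel": [0,0,0.6],"turn": [0,0,0],"grip": 255},
    {"travel": [0,0,1.2],"turn": [0,0,0],"grip": 255},
    {"travel": [0,0,1.8],"turn": [0,0,0],"grip": 255},
    {"travel": [0,0,2.4],"turn": [0,0,0],"grip": 255},
    {"travel": [0,0,3],"turn": [0,0,0],"grip": 255},
  ],
)

```text
time: 13.1
ee_pos: [0.5697, -0.1462, 0.1229]
orientation: [-0.132, 0.991, -0.0, -0.0]
ft_force: [0.4, 0.2, -2.3]
opening: 0.0314
```

```bash
python3 -c "
from h import *
st()"
```

```text
t 13.10 p [ 569.66 -146.22  122.85] phi -2.8774 z [-0. -0. -1.] j [-0.251  0.419  0.047  1.198 -0.    -0.515] F [ 0.43  0.21 -2.27] T [ 0.013 -0.015  0.028] op 0.0314
```

Call:
step_arm(
  increments=[
    {"travel": [0,0,0.6],"turn": [0,0,0],"grip": 255},
    {"travel": [0,0,1.2],"turn": [0,0,0],"grip": 255},
    {"travel": [0,0,1.8],"turn": [0,0,0],"grip": 255},
    {"travel": [0,0,2.4],"turn": [0,0,0],"grip": 255},
    {"travel": [0,0,3],"turn": [0,0,0],"grip": 255},
  ],
)

```text
time: 13.72
ee_pos: [0.5698, -0.1462, 0.1201]
orientation: [-0.132, 0.991, -0.0, 0.0]
ft_force: [-2.6, 0.9, 4.5]
opening: 0.0314
```

```bash
python3 -c "
from h import *
st()"
```

```text
t 13.72 p [ 569.75 -146.21  120.11] phi -2.8774 z [ 3.e-04 -0.e+00 -1.e+00] j [-0.251  0.42   0.041  1.191  0.    -0.515] F [-2.65  0.93  4.45] T [ 0.122  0.425 -0.028] op 0.0314
```

Call:
step_arm(
  increments=[
    {"travel": [0.4,0,0.5],"turn": [0,0,0],"grip": 255},
    {"travel": [0.4,0,1],"turn": [0,0,0],"grip": 255},
    {"travel": [0.4,0,1.5],"turn": [0,0,0],"grip": 255},
    {"travel": [0.4,0,2],"turn": [0,0,0],"grip": 255},
    {"travel": [0.4,0,2],"turn": [0,0,0],"grip": 255},
  ],
)

```text
time: 14.35
ee_pos: [0.5696, -0.1462, 0.118]
orientation: [-0.132, 0.991, -0.0, 0.0]
ft_force: [1.8, 2.7, 5.2]
opening: 0.0316
```

```bash
python3 -c "
from h import *
st()"
```

```text
t 14.35 p [ 569.59 -146.24  118.04] phi -2.8773 z [ 6.e-04  1.e-04 -1.e+00] j [-0.251  0.421  0.037  1.186  0.    -0.516] F [1.79 2.74 5.23] T [ 0.541 -0.409 -0.013] op 0.0316
```

Call:
step_arm(
  increments=[
    {"travel": [-0.2,0.2,0.5],"turn": [0,0,0],"grip": 255},
    {"travel": [-0.2,0.2,1],"turn": [0,0,0],"grip": 255},
    {"travel": [-0.2,0.2,1.5],"turn": [0,0,0],"grip": 255},
    {"travel": [-0.2,0.2,2],"turn": [0,0,0],"grip": 255},
    {"travel": [-0.2,0.2,2],"turn": [0,0,0],"grip": 255},
  ],
)

```text
time: 14.98
ee_pos: [0.5696, -0.1462, 0.1161]
orientation: [-0.132, 0.991, -0.0, 0.0]
ft_force: [1.7, 1.4, 6.4]
opening: 0.0314
```

```bash
python3 -c "
from h import *
st()"
```

```text
t 14.97 p [ 569.64 -146.23  116.07] phi -2.8775 z [ 5.e-04 -3.e-04 -1.e+00] j [-0.251  0.422  0.033  1.181 -0.    -0.515] F [1.68 1.4  6.38] T [ 0.175 -0.178 -0.083] op 0.0314
```

Call:
step_arm(
  increments=[
    {"travel": [0,0,0.5],"turn": [0,0,0],"grip": 255},
    {"travel": [0,0,1],"turn": [0,0,0],"grip": 255},
    {"travel": [0,0,1.3],"turn": [0,0,0],"grip": 255},
    {"travel": [0,0,1.5],"turn": [0,0,0],"grip": 255},
    {"travel": [0,0,1.5],"turn": [0,0,0],"grip": 255},
  ],
)

```text
time: 15.6
ee_pos: [0.5696, -0.1462, 0.1147]
orientation: [-0.132, 0.991, -0.0, 0.0]
ft_force: [1.6, 0.4, 6.2]
opening: 0.0316
```

```bash
python3 -c "
from h import *
st()"
```

```text
t 15.60 p [ 569.64 -146.22  114.65] phi -2.8774 z [ 5.e-04 -3.e-04 -1.e+00] j [-0.251  0.422  0.03   1.178 -0.    -0.515] F [1.62 0.43 6.25] T [ 0.198 -0.157  0.052] op 0.0316
```

Call:
step_arm(
  increments=[
    {"travel": [0,0,0.3],"turn": [0,0,0],"grip": 255},
    {"travel": [0,0,0.5],"turn": [0,0,0],"grip": 255},
    {"travel": [0,0,0.7],"turn": [0,0,0],"grip": 255},
    {"travel": [0,0,0.8],"turn": [0,0,0],"grip": 255},
    {"travel": [0,0,0.8],"turn": [0,0,0],"grip": 255},
  ],
)

```text
time: 16.23
ee_pos: [0.5697, -0.1462, 0.1139]
orientation: [-0.132, 0.991, -0.0, 0.0]
ft_force: [0.5, 1.0, 7.9]
opening: 0.0316
```

```bash
python3 -c "
from h import *
st()"
```

```text
t 16.23 p [ 569.65 -146.22  113.89] phi -2.8774 z [ 6.e-04 -4.e-04 -1.e+00] j [-0.251  0.423  0.029  1.176 -0.    -0.515] F [0.51 1.03 7.85] T [ 0.249 -0.081 -0.026] op 0.0316
```

Call:
step_arm(
  increments=[
    {"travel": [0,0,0.2],"turn": [0,0,0],"grip": 255},
    {"travel": [0,0,0.4],"turn": [0,0,0],"grip": 255},
    {"travel": [0,0,0.5],"turn": [0,0,0],"grip": 255},
    {"travel": [0,0,0.5],"turn": [0,0,0],"grip": 255},
    {"travel": [0,0,0.5],"turn": [0,0,0],"grip": 255},
  ],
)

```text
time: 16.85
ee_pos: [0.5697, -0.1462, 0.1137]
orientation: [-0.132, 0.991, -0.0, 0.0]
ft_force: [-0.5, 1.2, 12.0]
opening: 0.0314
```

```bash
python3 -c "
from h import *
st()
S=shot('scene','scene9.png')
w=(245,160,305,220)
cv2.imwrite('pics/c12.png',cv2.resize(cv2.convertScaleAbs(S['image'],alpha=1.7)[w[1]:w[3],w[0]:w[2]],None,fx=9.9,fy=9.9,interpolation=cv2.INTER_CUBIC))"
```

```text
t 16.85 p [ 569.68 -146.23  113.72] phi -2.8774 z [ 9.e-04 -4.e-04 -1.e+00] j [-0.251  0.423  0.028  1.175 -0.    -0.515] F [-0.49  1.2  12.05] T [ 0.382  0.239 -0.019] op 0.0314
```

View pics/c12.png

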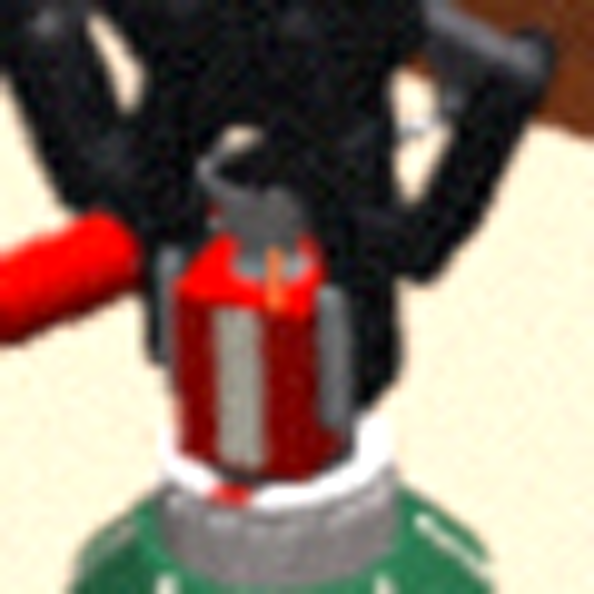

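The flange has met the collar: force rose 4 N over 0.2 mm, and the picture shows the block resting right over the ring with the lugs in. I'll back off 0.7 mm and begin the clockwise twist.

Call:
step_arm(
  increments=[
    {"travel": [0,0,-0.7],"turn": [0,0,0],"grip": 255},
    {"travel": [0,0,-0.7],"turn": [0,0,0.03],"grip": 255},
    {"travel": [0,0,-0.7],"turn": [0,0,0.06],"grip": 255},
    {"travel": [0,0,-0.7],"turn": [0,0,0.09],"grip": 255},
    {"travel": [0,0,-0.7],"turn": [0,0,0.12],"grip": 255},
  ],
)

```text
time: 17.52
ee_pos: [0.5695, -0.1463, 0.114]
orientation: [-0.071, 0.997, -0.0, 0.0]
ft_force: [0.0, -0.3, 7.1]
opening: 0.0318
```

```bash
python3 -c "
from h import *
st()"
```

```text
t 17.52 p [ 569.52 -146.31  114.04] phi -2.9985 z [ 3.e-04 -5.e-04 -1.e+00] j [-0.251  0.423  0.029  1.177 -0.    -0.394] F [ 0.   -0.26  7.07] T [ 0.026 -0.036  0.058] op 0.0318
```

Call:
step_arm(
  increments=[
    {"travel": [0,0,0],"turn": [0,0,0.04],"grip": 255},
    {"travel": [0,0,0],"turn": [0,0,0.08],"grip": 255},
    {"travel": [0,0,0],"turn": [0,0,0.12],"grip": 255},
    {"travel": [0,0,0],"turn": [0,0,0.16],"grip": 255},
    {"travel": [0,0,0],"turn": [0,0,0.2],"grip": 255},
  ],
)

```text
time: 18.15
ee_pos: [0.5695, -0.1463, 0.114]
orientation: [0.029, 1.0, -0.0, 0.0]
ft_force: [-0.8, -0.2, 6.7]
opening: 0.0317
```

```bash
python3 -c "
from h import *
st()"
```

```text
t 18.15 p [ 569.48 -146.34  114.04] phi 3.0843 z [ 3.e-04 -5.e-04 -1.e+00] j [-0.251  0.423  0.029  1.177 -0.    -0.194] F [-0.83 -0.23  6.71] T [0.106 0.051 0.023] op 0.0317
```

Call:
step_arm(
  increments=[
    {"travel": [0,0,0],"turn": [0,0,0.04],"grip": 255},
    {"travel": [0,0,0],"turn": [0,0,0.08],"grip": 255},
    {"travel": [0,0,0],"turn": [0,0,0.12],"grip": 255},
    {"travel": [0,0,0],"turn": [0,0,0.16],"grip": 255},
    {"travel": [0,0,0],"turn": [0,0,0.2],"grip": 255},
  ],
)

```text
time: 18.77
ee_pos: [0.5695, -0.1463, 0.1141]
orientation: [0.128, 0.992, -0.0, 0.0]
ft_force: [0.4, 0.4, 7.8]
opening: 0.031
```

```bash
python3 -c "
from h import *
st()"
```

```text
t 18.77 p [ 569.5  -146.33  114.07] phi 2.8844 z [ 3.e-04 -5.e-04 -1.e+00] j [-0.251  0.423  0.029  1.177 -0.     0.006] F [0.4  0.35 7.8 ] T [0.069 0.01  0.075] op 0.0310
```

Total twist is 0.52 rad with low torque. Before the zone where the stop can lie, I'll cut the squeeze to 25 N so the pads act as a torque clutch at roughly 0.5 N m, and go slower.

Call:
step_arm(
  increments=[
    {"travel": [0,0,0],"turn": [0,0,0],"grip": 255},
    {"travel": [0,0,0],"turn": [0,0,0.01],"grip": 255},
    {"travel": [0,0,0],"turn": [0,0,0.02],"grip": 255},
    {"travel": [0,0,0],"turn": [0,0,0.03],"grip": 255},
    {"travel": [0,0,0],"turn": [0,0,0.04],"grip": 255},
  ],
  squeeze=25,
)

```text
time: 19.4
ee_pos: [0.5695, -0.1463, 0.114]
orientation: [0.148, 0.989, -0.0, 0.0]
ft_force: [0.3, -0.3, 7.2]
opening: 0.0311
```

```bash
python3 -c "
from h import *
st()"
```

```text
t 19.40 p [ 569.48 -146.32  114.05] phi 2.8453 z [ 3.e-04 -5.e-04 -1.e+00] j [-0.251  0.423  0.029  1.177 -0.     0.045] F [ 0.32 -0.28  7.2 ] T [0.129 0.013 0.067] op 0.0311
```

Call:
step_arm(
  increments=[
    {"travel": [0,0,0],"turn": [0,0,0.01],"grip": 255},
    {"travel": [0,0,0],"turn": [0,0,0.02],"grip": 255},
    {"travel": [0,0,0],"turn": [0,0,0.03],"grip": 255},
    {"travel": [0,0,0],"turn": [0,0,0.04],"grip": 255},
    {"travel": [0,0,0],"turn": [0,0,0.04],"grip": 255},
  ],
)

```text
time: 20.02
ee_pos: [0.5695, -0.1463, 0.114]
orientation: [0.167, 0.986, -0.0, 0.0]
ft_force: [-0.5, 0.2, 7.1]
opening: 0.0315
```

```bash
python3 -c "
from h import *
st()"
```

```text
t 20.02 p [ 569.48 -146.31  114.04] phi 2.8055 z [ 3.e-04 -5.e-04 -1.e+00] j [-0.251  0.423  0.029  1.177 -0.     0.085] F [-0.51  0.23  7.14] T [0.064 0.05  0.018] op 0.0315
```

Call:
step_arm(
  increments=[
    {"travel": [0,0,0],"turn": [0,0,0.01],"grip": 255},
    {"travel": [0,0,0],"turn": [0,0,0.02],"grip": 255},
    {"travel": [0,0,0],"turn": [0,0,0.03],"grip": 255},
    {"travel": [0,0,0],"turn": [0,0,0.04],"grip": 255},
    {"travel": [0,0,0],"turn": [0,0,0.05],"grip": 255},
  ],
)

```text
time: 20.65
ee_pos: [0.5695, -0.1463, 0.1141]
orientation: [0.192, 0.981, -0.0, 0.0]
ft_force: [0.1, -0.1, 7.3]
opening: 0.0314
```

```bash
python3 -c "
from h import *
st()"
```

```text
t 20.65 p [ 569.5  -146.29  114.05] phi 2.7553 z [ 3.e-04 -5.e-04 -1.e+00] j [-0.251  0.423  0.029  1.177 -0.     0.135] F [ 0.14 -0.12  7.31] T [0.055 0.027 0.011] op 0.0314
```

Call:
step_arm(
  increments=[
    {"travel": [0,0,0],"turn": [0,0,0.01],"grip": 255},
    {"travel": [0,0,0],"turn": [0,0,0.02],"grip": 255},
    {"travel": [0,0,0],"turn": [0,0,0.03],"grip": 255},
    {"travel": [0,0,0],"turn": [0,0,0.04],"grip": 255},
    {"travel": [0,0,0],"turn": [0,0,0.04],"grip": 255},
  ],
)

```text
time: 21.28
ee_pos: [0.5695, -0.1463, 0.114]
orientation: [0.211, 0.977, -0.0, 0.0]
ft_force: [0.6, 0.8, 7.5]
opening: 0.0313
```

```bash
python3 -c "
from h import *
st()"
```

```text
t 21.27 p [ 569.47 -146.3   114.03] phi 2.7155 z [ 2.e-04 -5.e-04 -1.e+00] j [-0.251  0.423  0.029  1.177 -0.     0.175] F [0.55 0.76 7.48] T [0.066 0.08  0.058] op 0.0313
```

Call:
step_arm(
  increments=[
    {"travel": [0,0,0],"turn": [0,0,0.01],"grip": 255},
    {"travel": [0,0,0],"turn": [0,0,0.02],"grip": 255},
    {"travel": [0,0,0],"turn": [0,0,0.03],"grip": 255},
    {"travel": [0,0,0],"turn": [0,0,0.04],"grip": 255},
    {"travel": [0,0,0],"turn": [0,0,0.04],"grip": 255},
  ],
)

```text
time: 21.9
ee_pos: [0.5695, -0.1463, 0.1141]
orientation: [0.231, 0.973, -0.0, 0.0]
ft_force: [-0.2, -0.8, 7.1]
opening: 0.0316
```

```bash
python3 -c "
from h import *
st()
S=shot('scene','scene10.png')
w=(245,160,305,220)
cv2.imwrite('pics/c13.png',cv2.resize(cv2.convertScaleAbs(S['image'],alpha=1.7)[w[1]:w[3],w[0]:w[2]],None,fx=9.9,fy=9.9,interpolation=cv2.INTER_CUBIC))"
```

```text
t 21.90 p [ 569.53 -146.3   114.08] phi 2.6755 z [ 4.e-04 -5.e-04 -1.e+00] j [-0.251  0.423  0.029  1.177 -0.     0.215] F [-0.2  -0.78  7.14] T [0.062 0.05  0.024] op 0.0316
```

View pics/c13.png

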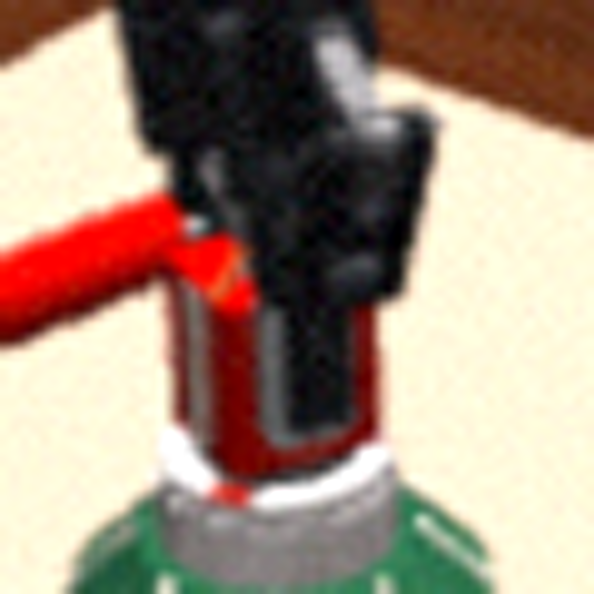

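The engine turns with the gripper: the stripe has moved left to crop (200,380), away from the red mark at (230,493). I'll continue.

Call:
step_arm(
  increments=[
    {"travel": [0,0,0],"turn": [0,0,0.01],"grip": 255},
    {"travel": [0,0,0],"turn": [0,0,0.02],"grip": 255},
    {"travel": [0,0,0],"turn": [0,0,0.03],"grip": 255},
    {"travel": [0,0,0],"turn": [0,0,0.04],"grip": 255},
    {"travel": [0,0,0],"turn": [0,0,0.04],"grip": 255},
  ],
)

```text
time: 22.58
ee_pos: [0.5695, -0.1463, 0.1141]
orientation: [0.25, 0.968, -0.0, 0.0]
ft_force: [-0.0, -0.6, 7.6]
opening: 0.0313
```

```bash
python3 -c "
from h import *
st()"
```

```text
t 22.57 p [ 569.49 -146.33  114.06] phi 2.6355 z [ 3.e-04 -5.e-04 -1.e+00] j [-0.251  0.423  0.029  1.177 -0.     0.255] F [-0.03 -0.56  7.62] T [0.091 0.021 0.028] op 0.0313
```

Call:
step_arm(
  increments=[
    {"travel": [0,0,0],"turn": [0,0,0.01],"grip": 255},
    {"travel": [0,0,0],"turn": [0,0,0.02],"grip": 255},
    {"travel": [0,0,0],"turn": [0,0,0.03],"grip": 255},
    {"travel": [0,0,0],"turn": [0,0,0.04],"grip": 255},
    {"travel": [0,0,0],"turn": [0,0,0.04],"grip": 255},
  ],
)

```text
time: 23.2
ee_pos: [0.5696, -0.1462, 0.1141]
orientation: [0.27, 0.963, -0.0, 0.0]
ft_force: [-0.1, 0.5, 6.5]
opening: 0.0314
```

```bash
python3 -c "
from h import *
st()"
```

```text
t 23.20 p [ 569.56 -146.23  114.06] phi 2.5957 z [ 4.e-04 -4.e-04 -1.e+00] j [-0.251  0.423  0.029  1.177 -0.     0.295] F [-0.09  0.53  6.55] T [ 0.149 -0.06   0.064] op 0.0314
```

Call:
step_arm(
  increments=[
    {"travel": [0,0,0],"turn": [0,0,0.01],"grip": 255},
    {"travel": [0,0,0],"turn": [0,0,0.02],"grip": 255},
    {"travel": [0,0,0],"turn": [0,0,0.03],"grip": 255},
    {"travel": [0,0,0],"turn": [0,0,0.04],"grip": 255},
    {"travel": [0,0,0],"turn": [0,0,0.04],"grip": 255},
  ],
)

```text
time: 23.82
ee_pos: [0.5696, -0.1462, 0.1141]
orientation: [0.289, 0.957, -0.0, 0.0]
ft_force: [0.7, 1.1, 6.9]
opening: 0.0315
```

```bash
python3 -c "
from h import *
st()"
```

```text
t 23.82 p [ 569.64 -146.18  114.1 ] phi 2.5557 z [ 6.e-04 -3.e-04 -1.e+00] j [-0.251  0.423  0.029  1.177 -0.     0.335] F [0.69 1.06 6.94] T [ 0.259 -0.157  0.048] op 0.0315
```

Call:
step_arm(
  increments=[
    {"travel": [0,0,0],"turn": [0,0,0.01],"grip": 255},
    {"travel": [0,0,0],"turn": [0,0,0.02],"grip": 255},
    {"travel": [0,0,0],"turn": [0,0,0.03],"grip": 255},
    {"travel": [0,0,0],"turn": [0,0,0.03],"grip": 255},
    {"travel": [0,0,0],"turn": [0,0,0.03],"grip": 255},
  ],
)

```text
time: 24.45
ee_pos: [0.5697, -0.1462, 0.1141]
orientation: [0.303, 0.953, -0.0, 0.0]
ft_force: [1.3, 0.7, 6.0]
opening: 0.0313
```

```bash
python3 -c "
from h import *
st()"
```

```text
t 24.45 p [ 569.68 -146.19  114.06] phi 2.5259 z [ 6.e-04 -3.e-04 -1.e+00] j [-0.251  0.423  0.029  1.177 -0.     0.365] F [1.32 0.68 5.98] T [ 0.287 -0.214  0.106] op 0.0313
```

Call:
step_arm(
  increments=[
    {"travel": [0,0,0],"turn": [0,0,0.01],"grip": 255},
    {"travel": [0,0,0],"turn": [0,0,0.02],"grip": 255},
    {"travel": [0,0,0],"turn": [0,0,0.03],"grip": 255},
    {"travel": [0,0,0],"turn": [0,0,0.04],"grip": 255},
    {"travel": [0,0,0],"turn": [0,0,0.04],"grip": 255},
  ],
)

```text
time: 25.08
ee_pos: [0.5697, -0.1462, 0.1141]
orientation: [0.322, 0.947, -0.0, 0.0]
ft_force: [1.6, 1.2, 7.4]
opening: 0.0314
```

```bash
python3 -c "
from h import *
st()"
```

```text
t 25.07 p [ 569.69 -146.17  114.07] phi 2.4857 z [ 6.e-04 -2.e-04 -1.e+00] j [-0.251  0.423  0.029  1.177 -0.     0.405] F [1.65 1.16 7.38] T [ 0.276 -0.244  0.085] op 0.0314
```

Call:
step_arm(
  increments=[
    {"travel": [0,0,0],"turn": [0,0,0.01],"grip": 255},
    {"travel": [0,0,0],"turn": [0,0,0.02],"grip": 255},
    {"travel": [0,0,0],"turn": [0,0,0.03],"grip": 255},
    {"travel": [0,0,0],"turn": [0,0,0.04],"grip": 255},
    {"travel": [0,0,0],"turn": [0,0,0.04],"grip": 255},
  ],
)

```text
time: 25.7
ee_pos: [0.5697, -0.1462, 0.1141]
orientation: [0.341, 0.94, -0.0, 0.0]
ft_force: [0.8, 2.0, 7.0]
opening: 0.0314
```

```bash
python3 -c "
from h import *
st()"
```

```text
t 25.70 p [ 569.67 -146.21  114.08] phi 2.4456 z [ 6.e-04 -3.e-04 -1.e+00] j [-0.251  0.423  0.029  1.177 -0.     0.445] F [0.77 2.   7.03] T [ 0.285 -0.255  0.084] op 0.0314
```

Call:
step_arm(
  increments=[
    {"travel": [0,0,0],"turn": [0,0,0.005],"grip": 255},
    {"travel": [0,0,0],"turn": [0,0,0.01],"grip": 255},
    {"travel": [0,0,0],"turn": [0,0,0.015],"grip": 255},
    {"travel": [0,0,0],"turn": [0,0,0.02],"grip": 255},
    {"travel": [0,0,0],"turn": [0,0,0.02],"grip": 255},
  ],
)

```text
time: 26.32
ee_pos: [0.5697, -0.1462, 0.114]
orientation: [0.35, 0.937, -0.0, 0.0]
ft_force: [0.6, 1.3, 5.7]
opening: 0.0316
```

```bash
python3 -c "
from h import *
st()"
```

```text
t 26.32 p [ 569.69 -146.18  114.04] phi 2.4258 z [ 6.e-04 -3.e-04 -1.e+00] j [-0.251  0.423  0.029  1.177 -0.     0.465] F [0.63 1.34 5.65] T [ 0.263 -0.239  0.099] op 0.0316
```

Call:
step_arm(
  increments=[
    {"travel": [0,0,0],"turn": [0,0,0.005],"grip": 255},
    {"travel": [0,0,0],"turn": [0,0,0.01],"grip": 255},
    {"travel": [0,0,0],"turn": [0,0,0.015],"grip": 255},
    {"travel": [0,0,0],"turn": [0,0,0.015],"grip": 255},
    {"travel": [0,0,0],"turn": [0,0,0.015],"grip": 255},
  ],
)

```text
time: 26.95
ee_pos: [0.5697, -0.1462, 0.1141]
orientation: [0.357, 0.934, -0.0, 0.0]
ft_force: [1.4, 0.9, 6.1]
opening: 0.031
```

```bash
python3 -c "
from h import *
st()"
```

```text
t 26.95 p [ 569.7  -146.16  114.08] phi 2.4109 z [ 7.e-04 -3.e-04 -1.e+00] j [-0.251  0.423  0.029  1.177 -0.     0.48 ] F [1.4  0.92 6.12] T [ 0.293 -0.193  0.08 ] op 0.0310
```

Total twist is 0.995 rad. I'll go on in fine steps.

Call:
step_arm(
  increments=[
    {"travel": [0,0,0],"turn": [0,0,0.005],"grip": 255},
    {"travel": [0,0,0],"turn": [0,0,0.01],"grip": 255},
    {"travel": [0,0,0],"turn": [0,0,0.01],"grip": 255},
    {"travel": [0,0,0],"turn": [0,0,0.015],"grip": 255},
    {"travel": [0,0,0],"turn": [0,0,0.015],"grip": 255},
  ],
)

```text
time: 27.58
ee_pos: [0.5697, -0.1462, 0.1141]
orientation: [0.364, 0.931, -0.0, 0.0]
ft_force: [0.6, 1.0, 6.8]
opening: 0.0315
```

```bash
python3 -c "
from h import *
st()"
```

```text
t 27.57 p [ 569.71 -146.18  114.08] phi 2.3958 z [ 7.e-04 -3.e-04 -1.e+00] j [-0.251  0.423  0.029  1.177 -0.     0.495] F [0.6  1.   6.84] T [ 0.297 -0.306  0.118] op 0.0315
```

Call:
step_arm(
  increments=[
    {"travel": [0,0,0],"turn": [0,0,0.003],"grip": 255},
    {"travel": [0,0,0],"turn": [0,0,0.006],"grip": 255},
    {"travel": [0,0,0],"turn": [0,0,0.009],"grip": 255},
    {"travel": [0,0,0],"turn": [0,0,0.012],"grip": 255},
    {"travel": [0,0,0],"turn": [0,0,0.012],"grip": 255},
  ],
)

```text
time: 28.2
ee_pos: [0.5697, -0.1462, 0.1141]
orientation: [0.37, 0.929, 0.0, 0.0]
ft_force: [1.9, 0.8, 6.8]
opening: 0.0317
```

```bash
python3 -c "
from h import *
st()"
```

```text
t 28.20 p [ 569.7  -146.17  114.06] phi 2.3839 z [ 7.e-04 -3.e-04 -1.e+00] j [-0.251  0.423  0.029  1.177 -0.     0.507] F [1.85 0.8  6.77] T [ 0.224 -0.309  0.067] op 0.0317
```

Call:
step_arm(
  increments=[
    {"travel": [0,0,0],"turn": [0,0,0.003],"grip": 255},
    {"travel": [0,0,0],"turn": [0,0,0.006],"grip": 255},
    {"travel": [0,0,0],"turn": [0,0,0.009],"grip": 255},
    {"travel": [0,0,0],"turn": [0,0,0.012],"grip": 255},
    {"travel": [0,0,0],"turn": [0,0,0.012],"grip": 255},
  ],
)

```text
time: 28.82
ee_pos: [0.5697, -0.1462, 0.1141]
orientation: [0.375, 0.927, 0.0, 0.0]
ft_force: [0.4, 0.4, 7.5]
opening: 0.0313
```

```bash
python3 -c "
from h import *
st()"
```

```text
t 28.82 p [ 569.71 -146.16  114.09] phi 2.3718 z [ 7.e-04 -3.e-04 -1.e+00] j [-0.251  0.423  0.029  1.177 -0.     0.519] F [0.37 0.36 7.48] T [ 0.274 -0.276  0.133] op 0.0313
```

Call:
step_arm(
  increments=[
    {"travel": [0,0,0],"turn": [0,0,0.003],"grip": 255},
    {"travel": [0,0,0],"turn": [0,0,0.006],"grip": 255},
    {"travel": [0,0,0],"turn": [0,0,0.009],"grip": 255},
    {"travel": [0,0,0],"turn": [0,0,0.012],"grip": 255},
    {"travel": [0,0,0],"turn": [0,0,0.012],"grip": 255},
  ],
)

```text
time: 29.45
ee_pos: [0.5697, -0.1462, 0.1141]
orientation: [0.381, 0.925, 0.0, 0.0]
ft_force: [0.5, 0.3, 7.2]
opening: 0.0308
```

```bash
python3 -c "
from h import *
st()"
```

```text
t 29.45 p [ 569.69 -146.18  114.08] phi 2.3598 z [ 7.e-04 -3.e-04 -1.e+00] j [-0.251  0.423  0.029  1.177 -0.     0.531] F [0.49 0.29 7.23] T [ 0.308 -0.287  0.114] op 0.0308
```

Call:
step_arm(
  increments=[
    {"travel": [0,0,0],"turn": [0,0,0.003],"grip": 255},
    {"travel": [0,0,0],"turn": [0,0,0.006],"grip": 255},
    {"travel": [0,0,0],"turn": [0,0,0.009],"grip": 255},
    {"travel": [0,0,0],"turn": [0,0,0.012],"grip": 255},
    {"travel": [0,0,0],"turn": [0,0,0.012],"grip": 255},
  ],
)

```text
time: 30.08
ee_pos: [0.5697, -0.1462, 0.1141]
orientation: [0.387, 0.922, -0.0, 0.0]
ft_force: [0.3, 0.4, 6.7]
opening: 0.0318
```

```bash
python3 -c "
from h import *
st()"
```

```text
t 30.07 p [ 569.7  -146.17  114.07] phi 2.3478 z [ 6.e-04 -3.e-04 -1.e+00] j [-0.251  0.423  0.029  1.177 -0.     0.543] F [0.34 0.41 6.73] T [ 0.298 -0.264  0.129] op 0.0318
```

Call:
step_arm(
  increments=[
    {"travel": [0,0,0],"turn": [0,0,0.003],"grip": 255},
    {"travel": [0,0,0],"turn": [0,0,0.006],"grip": 255},
    {"travel": [0,0,0],"turn": [0,0,0.009],"grip": 255},
    {"travel": [0,0,0],"turn": [0,0,0.012],"grip": 255},
    {"travel": [0,0,0],"turn": [0,0,0.012],"grip": 255},
  ],
)

```text
time: 30.7
ee_pos: [0.5697, -0.1462, 0.1141]
orientation: [0.392, 0.92, 0.0, 0.0]
ft_force: [1.4, 1.6, 7.0]
opening: 0.0317
```

```bash
python3 -c "
from h import *
st()"
```

```text
t 30.70 p [ 569.72 -146.17  114.08] phi 2.3358 z [ 7.e-04 -3.e-04 -1.e+00] j [-0.251  0.423  0.029  1.177 -0.     0.555] F [1.4  1.64 6.98] T [ 0.235 -0.334  0.107] op 0.0317
```

Call:
step_arm(
  increments=[
    {"travel": [0,0,0],"turn": [0,0,0.004],"grip": 255},
    {"travel": [0,0,0],"turn": [0,0,0.008],"grip": 255},
    {"travel": [0,0,0],"turn": [0,0,0.012],"grip": 255},
    {"travel": [0,0,0],"turn": [0,0,0.015],"grip": 255},
    {"travel": [0,0,0],"turn": [0,0,0.015],"grip": 255},
  ],
)

```text
time: 31.32
ee_pos: [0.5698, -0.1462, 0.1141]
orientation: [0.399, 0.917, 0.0, 0.0]
ft_force: [0.5, 0.7, 7.3]
opening: 0.0314
```

```bash
python3 -c "
from h import *
st()"
```

```text
t 31.32 p [ 569.76 -146.18  114.11] phi 2.3209 z [ 8.e-04 -3.e-04 -1.e+00] j [-0.251  0.423  0.029  1.177 -0.     0.57 ] F [0.47 0.73 7.3 ] T [ 0.281 -0.271  0.149] op 0.0314
```

Call:
step_arm(
  increments=[
    {"travel": [0,0,0],"turn": [0,0,0.004],"grip": 255},
    {"travel": [0,0,0],"turn": [0,0,0.008],"grip": 255},
    {"travel": [0,0,0],"turn": [0,0,0.012],"grip": 255},
    {"travel": [0,0,0],"turn": [0,0,0.015],"grip": 255},
    {"travel": [0,0,0],"turn": [0,0,0.015],"grip": 255},
  ],
)

```text
time: 31.95
ee_pos: [0.5697, -0.1462, 0.1141]
orientation: [0.406, 0.914, 0.0, 0.0]
ft_force: [1.2, 1.0, 7.4]
opening: 0.0316
```

```bash
python3 -c "
from h import *
st()"
```

```text
t 31.95 p [ 569.74 -146.16  114.08] phi 2.3060 z [ 7.e-04 -3.e-04 -1.e+00] j [-0.251  0.423  0.029  1.177 -0.     0.585] F [1.18 0.97 7.39] T [ 0.262 -0.345  0.259] op 0.0316
```

Torque is up to 0.26 at 1.10 rad, so the stop has been reached. Now very small steps.

Call:
step_arm(
  increments=[
    {"travel": [0,0,0],"turn": [0,0,0.002],"grip": 255},
    {"travel": [0,0,0],"turn": [0,0,0.004],"grip": 255},
    {"travel": [0,0,0],"turn": [0,0,0.004],"grip": 255},
    {"travel": [0,0,0],"turn": [0,0,0.004],"grip": 255},
    {"travel": [0,0,0],"turn": [0,0,0.004],"grip": 255},
  ],
)

```text
time: 32.58
ee_pos: [0.5697, -0.1462, 0.1141]
orientation: [0.408, 0.913, 0.0, 0.0]
ft_force: [0.7, 0.7, 6.6]
opening: 0.0315
```

```bash
python3 -c "
from h import *
st()"
```

```text
t 32.58 p [ 569.74 -146.18  114.09] phi 2.3021 z [ 8.e-04 -3.e-04 -1.e+00] j [-0.251  0.423  0.029  1.177 -0.     0.588] F [0.72 0.72 6.6 ] T [ 0.223 -0.324  0.326] op 0.0315
```

Call:
step_arm(
  increments=[
    {"travel": [0,0,0],"turn": [0,0,0.002],"grip": 255},
    {"travel": [0,0,0],"turn": [0,0,0.004],"grip": 255},
    {"travel": [0,0,0],"turn": [0,0,0.005],"grip": 255},
    {"travel": [0,0,0],"turn": [0,0,0.005],"grip": 255},
    {"travel": [0,0,0],"turn": [0,0,0.005],"grip": 255},
  ],
)

```text
time: 33.2
ee_pos: [0.5697, -0.1462, 0.1141]
orientation: [0.41, 0.912, 0.0, 0.0]
ft_force: [2.0, 0.4, 6.0]
opening: 0.0314
```

```bash
python3 -c "
from h import *
st()"
```

```text
t 33.20 p [ 569.75 -146.18  114.07] phi 2.2971 z [ 7.e-04 -3.e-04 -1.e+00] j [-0.251  0.423  0.029  1.177 -0.     0.593] F [1.95 0.38 5.96] T [ 0.211 -0.353  0.295] op 0.0314
```

Call:
step_arm(
  increments=[
    {"travel": [0,0,0],"turn": [0,0,0.002],"grip": 255},
    {"travel": [0,0,0],"turn": [0,0,0.004],"grip": 255},
    {"travel": [0,0,0],"turn": [0,0,0.004],"grip": 255},
    {"travel": [0,0,0],"turn": [0,0,0.004],"grip": 255},
    {"travel": [0,0,0],"turn": [0,0,0.004],"grip": 255},
  ],
)

```text
time: 33.83
ee_pos: [0.5698, -0.1462, 0.1141]
orientation: [0.412, 0.911, 0.0, 0.0]
ft_force: [2.0, 1.0, 5.9]
opening: 0.0315
```

```bash
python3 -c "
from h import *
st()"
```

```text
t 33.83 p [ 569.75 -146.19  114.09] phi 2.2931 z [ 8.e-04 -3.e-04 -1.e+00] j [-0.251  0.423  0.029  1.177 -0.     0.597] F [1.97 1.03 5.92] T [ 0.208 -0.301  0.306] op 0.0315
```

Torque saturates near 0.31: the 25 N grip is slipping as the clutch. I'll raise the squeeze moderately without turning, then read.

Call:
step_arm(
  increments=[
    {"travel": [0,0,0],"turn": [0,0,0],"grip": 255},
    {"travel": [0,0,0],"turn": [0,0,0],"grip": 255},
    {"travel": [0,0,0],"turn": [0,0,0],"grip": 255},
    {"travel": [0,0,0],"turn": [0,0,0],"grip": 255},
    {"travel": [0,0,0],"turn": [0,0,0],"grip": 255},
  ],
  squeeze=36,
)

```text
time: 34.45
ee_pos: [0.5698, -0.1462, 0.1141]
orientation: [0.412, 0.911, 0.0, 0.0]
ft_force: [1.8, 1.7, 6.4]
opening: 0.0316
```

```bash
python3 -c "
from h import *
st()"
```

```text
t 34.45 p [ 569.76 -146.19  114.08] phi 2.2932 z [ 8.e-04 -3.e-04 -1.e+00] j [-0.251  0.423  0.029  1.177 -0.     0.597] F [1.77 1.67 6.38] T [ 0.239 -0.288  0.438] op 0.0316
```

Call:
step_arm(
  increments=[
    {"travel": [0,0,0],"turn": [0,0,0.001],"grip": 255},
    {"travel": [0,0,0],"turn": [0,0,0.001],"grip": 255},
    {"travel": [0,0,0],"turn": [0,0,0.001],"grip": 255},
    {"travel": [0,0,0],"turn": [0,0,0.001],"grip": 255},
    {"travel": [0,0,0],"turn": [0,0,0.001],"grip": 255},
  ],
)

```text
time: 35.08
ee_pos: [0.5698, -0.1462, 0.1141]
orientation: [0.412, 0.911, 0.0, 0.0]
ft_force: [0.9, 0.9, 6.5]
opening: 0.0319
```

```bash
python3 -c "
from h import *
st()"
```

```text
t 35.08 p [ 569.76 -146.17  114.08] phi 2.2922 z [ 7.e-04 -3.e-04 -1.e+00] j [-0.251  0.423  0.029  1.177 -0.     0.598] F [0.88 0.85 6.47] T [ 0.216 -0.337  0.38 ] op 0.0319
```

The nip is about 0.4 N m. The drag onset at 0.83 and the stop at 1.09 rad are about 0.25 rad apart, as expected. Now I'll relax the torque, ease up to the lip and open.

Call:
step_arm(
  increments=[
    {"travel": [0,0,0],"turn": [0,0,-0.01],"grip": 255},
    {"travel": [0,0,-0.7],"turn": [0,0,-0.015],"grip": 255},
    {"travel": [0,0,-1.4],"turn": [0,0,-0.015],"grip": 255},
    {"travel": [0,0,-1.9],"turn": [0,0,-0.015],"grip": 255},
    {"travel": [0,0,-1.9],"turn": [0,0,-0.015],"grip": 255},
  ],
)

```text
time: 35.7
ee_pos: [0.5697, -0.1461, 0.1156]
orientation: [0.405, 0.914, 0.0, 0.0]
ft_force: [4.6, 0.5, -0.6]
opening: 0.0316
```

```bash
python3 -c "
from h import *
st()"
```

```text
t 35.70 p [ 569.65 -146.11  115.62] phi 2.3067 z [ 3.e-04 -1.e-04 -1.e+00] j [-0.251  0.422  0.033  1.181  0.     0.584] F [ 4.62  0.51 -0.64] T [ 0.052 -1.235  0.212] op 0.0316
```

Call:
step_arm(
  increments=[
    {"travel": [0,0,0.3],"turn": [0,0,-0.005],"grip": 200},
    {"travel": [0,0,0.3],"turn": [0,0,-0.005],"grip": 150},
    {"travel": [0,0,0.3],"turn": [0,0,-0.005],"grip": 120},
    {"travel": [0,0,0.3],"turn": [0,0,-0.005],"grip": 80},
    {"travel": [0,0,0.3],"turn": [0,0,-0.005],"grip": 40},
  ],
  squeeze=20,
)

```text
time: 36.33
ee_pos: [0.5692, -0.1461, 0.1153]
orientation: [0.403, 0.915, -0.0, -0.0]
ft_force: [0.3, -0.0, -0.1]
opening: 0.0719
```

Call:
step_arm(
  increments=[
    {"travel": [0,0,0],"turn": [0,0,0],"grip": 0},
    {"travel": [0,0,0],"turn": [0,0,0],"grip": 0},
    {"travel": [0,0,-3],"turn": [0,0,0],"grip": 0},
    {"travel": [0,0,-10],"turn": [0,0,0],"grip": 0},
    {"travel": [0,0,-20],"turn": [0,0,0],"grip": 0},
  ],
)

```text
time: 36.95
ee_pos: [0.5694, -0.1461, 0.1361]
orientation: [0.403, 0.915, -0.0, 0.0]
ft_force: [0.6, -1.2, 0.0]
opening: 0.0856
```

Call:
step_arm(
  increments=[
    {"travel": [0,0,-25],"turn": [0,0,0],"grip": 0},
    {"travel": [0,0,-50],"turn": [0,0,0],"grip": 0},
    {"travel": [0,0,-80],"turn": [0,0,0],"grip": 0},
    {"travel": [0,0,-100],"turn": [0,0,0],"grip": 0},
    {"travel": [0,0,-100],"turn": [0,0,0],"grip": 0},
  ],
)

```text
time: 37.58
ee_pos: [0.5703, -0.1463, 0.2373]
orientation: [0.403, 0.915, 0.0, 0.002]
ft_force: [0.6, 0.7, -0.3]
opening: 0.0853
```

```bash
python3 -c "
from h import *
st()
S=shot('scene','scene11.png')
w=(235,150,315,220)
cv2.imwrite('pics/c14.png',cv2.resize(cv2.convertScaleAbs(S['image'],alpha=1.7)[w[1]:w[3],w[0]:w[2]],None,fx=8,fy=8,interpolation=cv2.INTER_CUBIC))"
```

```text
t 37.58 p [ 570.25 -146.26  237.34] phi 2.3118 z [ 3.1e-03 -8.0e-04 -1.0e+00] j [-0.251  0.401  0.308  1.475 -0.     0.579] F [ 0.64  0.68 -0.28] T [-0.036 -0.003  0.011] op 0.0853
```

View pics/c14.png

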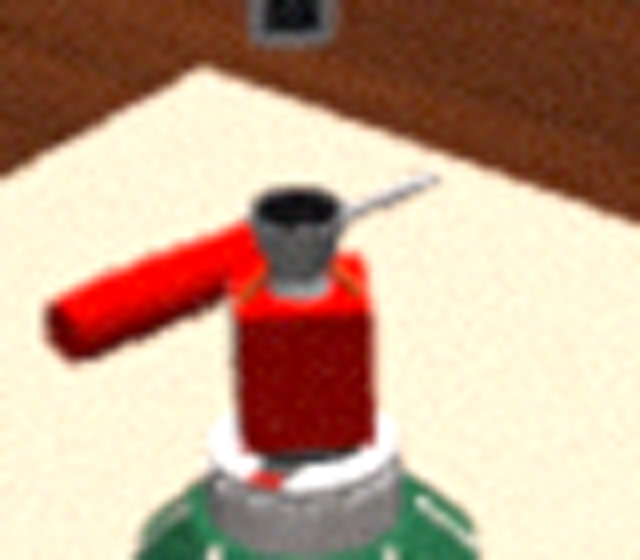

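```bash
python3 - <<'E'
from ov import *
S=load('scene11.png');w=(258,168,288,209)
best=None
M=fg(S,w)
im=S['image'][w[1]:w[3],w[0]:w[2]].astype(float)
red=np.clip((im[...,2]-1.0*np.maximum(im[...,0],im[...,1])-25)/25,0,1);red[:,:5]*=0
def cost(p): 
    r=render(S,box_pts(p[0],p[1],p[2],p[3])[:1],w)
    q=render(S,box_pts(p[0],p[1],p[2],p[3])[1:2]+box_pts(p[0],p[1],p[2],p[3])[5:],w)
    return (((r*(1-q))-red*(1-q))**2).sum()
for z in(.1155,.118,.124):
    bb=min((minimize(lambda p:cost([*p,z]),[.5695,-.146,y],method='Nelder-Mead',options=dict(initial_simplex=[[.5695,-.146,y],[.573,-.146,y],[.5695,-.142,y],[.5695,-.146,y+.15]])) for y in(-.7,-.83,-1.0)),key=lambda r:r.fun)
    print(z,bb.x,bb.fun)
overlay([(S,(240,150,310,225)),(S,(250,160,295,215))],[.5695,-.146,-.83],'c15.png',.118)
E
```

```text
0.1155 [ 0.5647521  -0.14817124 -0.84112835] 21.762602839589245
0.118 [ 0.56813922 -0.14527418 -0.84186768] 21.696943716821423
0.124 [ 0.57544997 -0.13895005 -0.84327967] 21.040278559211472
```

View pics/c15.png

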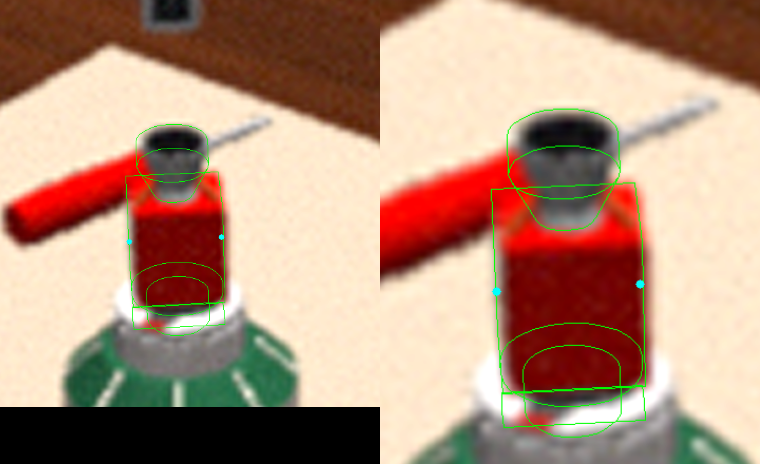

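The fit shows the engine upright, on axis, underside about 12 mm below the collar top and turned about 1.1 rad. The gripper is clear of it, so I'm handing in.

```bash
python3 -c "
from h import *
st();print(arm.close_job());st()"
```

```text
t 37.62 p [ 569.79 -146.18  236.  ] phi 2.3117 z [ 1.3e-03 -3.0e-04 -1.0e+00] j [-0.251  0.402  0.306  1.474 -0.     0.579] F [ 0.15 -0.65  0.73] T [0.04  0.048 0.047] op 0.0851
the job is handed in; nothing more can be done
None
the job is handed in; nothing more can be done
```

The red engine is in the collar of the plywood-stand stage, twisted clockwise to the lock ring's stop, nipped up at about 0.4 N m and released. I handed the job in at 37.6 s; it reports no verdict.

- **Insertion:** I pushed it down until the flange met the collar, with at most about 14 N in the readings taken between moves.
- **Twist:** ring drag began at about 0.83 rad and the stop came at about 1.09 rad, which matches the expected 0.25 rad of ring travel. Torque readings at the stop were 0.44 and 0.38 N m.
- **Last checks:** the scene camera shows the engine upright with nothing holding it. The image fit put it about 1.5 mm from the axis and 1.10 rad from the slots. That fit could not settle the height, so "about 12 mm down" comes from feeling it meet the lip.
- **First grasp failed:** the fingertips were about 35 mm higher than the reported tool position implied, so the jaws closed on the bell first. A picture and the 27.5 mm opening showed it; I let go, checked the engine had not moved, and gripped the block 34 mm lower.
- **Not confirmed:** the top camera was blocked by the arm, so the final position rests on the scene view and the force readings. I made no separate final check of the other things on the bench; no contact with them showed in the forces.

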